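# Pack the diamond hand-pad kit, fold the carton shut and pin it

## Robot

A 6-joint arm with a two-finger parallel gripper is mounted at the origin on a cart in front of the work surface, level with it; the furniture and walls round the work are solid. World frame = base frame: x ahead of the robot, y to its left, z up, the work surface at z = 0. Lengths are in m, angles in rad, forces in N, time in s.
With the tool pointing down it reaches from about 0.25 to 0.725 m from the base axis. Payload 4 kg.
Tool frame: the origin (TCP) lies midway between the tips of the shut fingers; the grasp point (between the pads) lies bot.pinch_z behind it (bot.pinch_z is the distance from the TCP to the grasp point, in m); z points along the fingers, y is the line along which they close (so a half turn about z gives the same grasp; the last joint's range is limited). The gripper opens to 85 mm and grips with 20 to 120 N. Pads are 22 mm wide; open, the fingers measure 114 mm over their backs; the gripper's body (76 mm by 85 mm) begins 54 mm behind the grasp point. The pads swing forward as they close: fully open they stand 13 mm farther back than shut.
Start: joints at [1.112, 0.241, 0.005, 1.335, 0, 1.571], TCP at [0.221, 0.448, 0.195] pointing down, gripper open.
Joint ranges: [-2.72, 2.72], [-1.05, 1.87], [-1.09, 1.28], [-1.99, 2.15], [-1.42, 1.44], [-3.14, 3.14]. Speed limits (rad/s): [2.79, 2.79, 3.14, 3.14, 3.14, 3.14].

## Interface

Orientations are given as a unit quaternion [x, y, z, w].
In Python, from workcell import bot, optics, status gives the robot as it stands (bot), with the cameras (optics) and the readings (status).
- The arm moves only by the shell command python3 jog.py 'ROWS'. ROWS is a JSON list of rows, 1 to 10 of them, each an object with the fields wx, wy, wz (a rotation vector in a scale on which 1.0 is pi rad), tx, ty, tz (the shift in a scale on which 1.0 is 0.5 m), finger_gap (the finger opening in m); a field left out counts as zero (the opening has to be given); each row is the pose to reach, as a shift and turn from the pose commanded when the command began, along the tool's axes at that moment; what a row does not reach only later rows make up. A row lasts 1/8 s, in which the tool goes at most 0.0625 m and 0.188 rad, less where a joint would pass 70% of its speed; a pose out of reach is approached as far as the arm can. The fingers move at their own pace and stop on an object; the grip force is fixed at half the most. Time passes only in rows, so rows that do not move let the fingers close. It prints the time, the measured TCP pose, the force, the opening and the grip force at its end. No shift or turn number may pass 1 either way. Input that does not fit is refused with a message, and nothing moves.
- status.get_obs(): the state, without advancing time (a new reading comes with each control period).
- optics.camera(name): name is "side" or "top"; returns the picture (480x640x3 uint8, red, green, blue); there is no depth.
- optics.calibration(name): a dict with "mtx" (3x3 intrinsics, pixels), "k1" (the pictures are not rectified: a ray, as slopes to the right and down, at radius r is drawn at 1 + k1 r^2 times it, then the intrinsics apply), "R" (3x3) and "t" (3): a world point X has camera coordinates R X + t. Camera axes: x right, y down, z forward; pixel columns grow to the right and rows downward; lengths in m; the calibration is good to about 2 mm. A picture is of the moment at which its call begins. calibration takes no time and is no camera call.
- bot.job_done(): hands the job in; it is judged then, once.
The state is a dict: "clock": time; "joint_pos": joint angles; "joint_vel": joint speeds; "tau": joint torques, N m; "eef_pos": TCP position; "tool_rot": TCP orientation; "ft_force": force on the tool from outside, world axes, zero at the start; "ft_torque": the same for the moment, N m; "grip_width": finger opening in m; "grasp_force": force on a finger pad.
Only numpy, scipy, OpenCV 4.12 (cv2) and the standard library are available. Lean on these libraries where they do the work, as an engineer would, in place of code of your own. Each camera call takes 0.05 s, during which the arm holds its last target. There are 200 camera calls.

## Task

Pack the kit for dispatch: lay every hand pad from the drying rack flat in a pad pocket of the carton with its diamond face down and its black grip side up, and lay the dressing stick in its own narrow pocket. Then close the carton, first both end flaps, then the rear flap, then the front flap over it, each folded down flat, and push the lock pin fully home through the holes of both long flaps. Leave the other things on the bench alone.

Things in the scene. Friction and masses are not known exactly. Their poses are not given: they have to be found in the camera images.
- carton: A shallow corrugated-board carton fixed to the bench, open on top. Origin: centre of its underside. x points to its rear (away from the robot), y to its left, z up. Inside 142 (x) x 236 mm (y), walls 5 mm; wall tops at z = 56 (left and right ends), 61.5 (rear), 67 mm (front). A grey foam insert has four pockets, two by two: three for pads, one (rear left) for the dressing stick.
- pocket_front_left (a point): Centre of the floor of the front left pad pocket: 59 (x) x 116 mm (y), 12 mm deep, floor at carton z = 14 mm; the pockets are parted by foam ribs 4 mm wide, and 10 mm of foam lies between them and the front and rear walls. A pad stood in its pocket on a short end and leant over 20 degrees or more tips flat by itself when let go.
- pocket_front_right (a point): Centre of the floor of the front right pad pocket; as the front left one.
- pocket_rear_right (a point): Centre of the floor of the rear right pad pocket; as the front left one.
- stick_pocket (a point): Centre of the floor of the dressing stick's pocket (rear left): a slot 31 (x) x 108 mm (y) in raised foam, 14 mm deep, floor at z = 20 mm and foam top at z = 34 mm in the carton's frame.
- left_flap (a joint): Angle (rad) of the 5 mm thick flap hinged on the left (+y) end wall, 70 mm long, 138 wide; hinge line at y = +118, z = 56 mm in the carton's frame. 0 = folded down flat, 1.57 = upright, starts at 2.0 to 2.2 leaning outward; limit 2.4. A weak crease: 0.5 N at the free edge moves it and it stays where it is left.
- right_flap (a joint): Angle (rad) of the 5 mm thick flap hinged on the right (-y) end wall, 70 mm long, 138 wide; hinge line at y = -118, z = 56 mm in the carton's frame. 0 = folded down flat, 1.57 = upright, starts at 2.0 to 2.2 leaning outward; limit 2.4. A weak crease: 0.5 N at the free edge moves it and it stays where it is left.
- rear_flap (a joint): Angle (rad) of the 5 mm thick flap hinged on the rear (+x) wall, 87 mm long, 240 wide; hinge line at x = +71, z = 61.5 mm in the carton's frame; closed it lies over the end flaps. 0 = folded down flat, 1.57 = upright, starts at 2.0 to 2.2 leaning outward; limit 2.4. A weak crease: 0.5 N at the free edge moves it and it stays where it is left.
- front_flap (a joint): Angle (rad) of the 5 mm thick flap hinged on the front (-x) wall, 87 mm long, 240 wide; hinge line at x = -71, z = 67 mm in the carton's frame; closed it lies over the rear flap. 0 = folded down flat, 1.57 = upright, starts at 2.0 to 2.2 leaning outward; limit 2.4. A weak crease: 0.5 N at the free edge moves it and it stays where it is left.
- rear_flap_hole (a point): Centre of the 20 mm eyelet hole through the rear flap, on the flap's upper side when closed, 71 mm from its hinge line, midway along its width. With both long flaps down the two holes lie over each other at the middle of the carton.
- front_flap_hole (a point): Centre of the 20 mm eyelet hole through the front flap, on the flap's upper side when closed, 71 mm from its hinge line, midway along its width. With both long flaps down the two holes lie over each other at the middle of the carton.
- drying_rack: Wooden drying rack, fixed: a board 170 (x) x 92 (y) x 14 mm with three stations at x = -52, 0, +52 mm; at each, two 8 mm dowels (at y = +-16 mm, tops at z = 60) on either side of the pad, 24.6 mm clear, and low lips to z = 25 mm at y = +-34 mm. Origin: centre of its underside. Pads stand on the board across y, faces towards +x or -x.
- pad_a: Hand pad, 55 (x) x 90 (y) x 22 mm (z), 70 g; may be absent. One large face is a black foam grip with a moulded mark, the other a thin coloured diamond plate (any colour). Origin: its middle. +z points out of the grip side, the diamond face looks along -z. It starts on a short end in the rack, 90 mm high, width (x) level; the facing differs from pad to pad.
- pad_b: Hand pad, 55 (x) x 90 (y) x 22 mm (z), 70 g; may be absent. One large face is a black foam grip with a moulded mark, the other a thin coloured diamond plate (any colour). Origin: its middle. +z points out of the grip side, the diamond face looks along -z. It starts on a short end in the rack, 90 mm high, width (x) level; the facing differs from pad to pad.
- pad_c: Hand pad, 55 (x) x 90 (y) x 22 mm (z), 70 g; may be absent. One large face is a black foam grip with a moulded mark, the other a thin coloured diamond plate (any colour). Origin: its middle. +z points out of the grip side, the diamond face looks along -z. It starts on a short end in the rack, 90 mm high, width (x) level; the facing differs from pad to pad.
- dressing_stick: A grey square dressing stick, 25 (x) x 100 (y) x 25 mm (z), 160 g, lying on the bench at the front left. Origin: centre of its underside; y runs along its length.
- stick_center (a point): The middle of the dressing stick, 12.5 mm above its underside.
- pin_block: A drilled wooden block, 60 x 60 x 45 mm, fixed, that holds the lock pin upright. Origin: centre of its underside; the hole is in the middle of its top, 18 mm wide.
- lock_pin: Steel lock pin, 64 mm long, 60 g, upright in its block. Origin: middle of its tip; z runs up it to the head. Shank 14 mm thick from z = 0 to 30 mm with a bevelled tip, flange 34 mm wide at z = 30 to 34, above it a knob 22 mm in diameter up to z = 64 to grip. The flange rests on the block, and on the front flap when home (tip then 42 mm above the carton's underside).
- scraper: A putty scraper with a green grip, 175 mm long; bystander, lies at the front of the bench.
- marker: A felt marker, 123 mm long, lying at the front of the bench; bystander.
- glass_octagon: An eight-sided block of ground glass, 55 mm across, 42 mm high; bystander, behind and to the left of the carton.
- cork_block: A cork block, 50 x 85 x 30 mm; bystander, far left at the front.

How it is judged:
On the way, in this order (a step that is already met when the one before it is completed fails the run):
1. every pad lies diamond face down in a pad pocket and the dressing stick lies in its pocket (angle between each of pad_a, pad_b, pad_c's own z axis and vertical below 0.12 rad and z of pad_a in the frame of carton between 0.019 and 0.031 m and x of pad_a in the frame of carton between -0.065 and 0.065 m and y of pad_a in the frame of carton between -0.118 and 0.118 m and z of pad_b in the frame of carton between 0.019 and 0.031 m and x of pad_b in the frame of carton between -0.065 and 0.065 m and y of pad_b in the frame of carton between -0.118 and 0.118 m and z of pad_c in the frame of carton between 0.019 and 0.031 m and x of pad_c in the frame of carton between -0.065 and 0.065 m and y of pad_c in the frame of carton between -0.118 and 0.118 m and horizontal distance between stick_center and stick_pocket below 0.012 m and z of stick_center in the frame of carton between 0.028 and 0.038 m and angle between the y axis of dressing_stick and the y axis of carton, either way round below 0.12 rad), for 0.2 s.
2. both end flaps are folded down (value of joint each of left_flap, right_flap below 0.08 rad), for 0.2 s.
3. the rear flap is folded down (value of joint rear_flap below 0.08 rad), for 0.2 s.
4. the front flap is folded down (value of joint front_flap below 0.08 rad), for 0.2 s.
5. the lock pin is home through both long flaps (horizontal distance between lock_pin and front_flap_hole below 0.008 m and horizontal distance between lock_pin and rear_flap_hole below 0.008 m and z of lock_pin in the frame of carton below 0.048 m and angle between lock_pin's own z axis and vertical below 0.2 rad), for 0.2 s.
At the end, for the whole second after the job is handed in: Pads present flat in pad pockets, grip up (0.12 rad, 6 mm in height); stick in its pocket (12 mm, 0.12 rad); all four flaps down within 0.08 rad; lock pin at rest in both holes (8 mm, 0.2 rad), tip under 48 mm above the carton's underside (home: 42) (all of step 1 and all of step 2 and all of step 5 and value of joint each of rear_flap, front_flap below 0.08 rad and linear speed of lock_pin below 0.02 m/s); the robot touches nothing.
It fails at once if a bystander is moved more than 40 mm (distance of any of scraper, marker, glass_octagon, cork_block from where it was at the start of the episode above 0.04 m).
Of pad_a, pad_b, pad_c only 2 to 3 are there at a start; the rules pass over those that are not, and their reading is None.
At some moment in a run one of dressing_stick may be knocked a few centimetres aside while the robot is not near it.
It also fails if it takes over 210 s, if anything falls off the work surface, if the arm or the gripper's body presses on something with over 40 N, if the wrist force passes 120 N, or if a joint passes its speed limit or range.

## Working session

There is one attempt and no reset: what is moved stays moved. The work goes in short steps, Python scripts to look and compute and a shell command to move; the robot and the scene stay as the last step left them, time stands still between calls to the robot, and variables do not carry over. Pictures are saved under pics/ and viewed, at most 14 in all, crops included, and the job is handed in when it is done.

```bash
ls; mkdir -p pics
python3 - <<'E'
from workcell import bot, optics, status
import cv2
for n in("side","top"):
    cv2.imwrite(f"pics/{n}0.png",optics.camera(n)[:,:,::-1]); c=optics.calibration(n); print(n,c)
o=status.get_obs(); print(o); print(bot.pinch_z)
E
```

```text
jog.py
pics
workcell.py
side {'mtx': array([[491.82995579,   0.        , 321.73570974],
       [  0.        , 491.82995579, 239.9008754 ],
       [  0.        ,   0.        ,   1.        ]]), 'k1': -0.047350949021318825, 'R': array([[ 0.93947137, -0.34254468, -0.00752959],
       [-0.20963281, -0.55728375, -0.80342324],
       [ 0.27101224,  0.75637158, -0.59536073]]), 't': array([-0.45271954,  0.23637457,  1.10939857])}
top {'mtx': array([[453.58068907,   0.        , 327.93401484],
       [  0.        , 453.58068907, 237.77850389],
       [  0.        ,   0.        ,   1.        ]]), 'k1': -0.0645375885519652, 'R': array([[-0.01481286, -0.99980757, -0.0128609 ],
       [-0.99569445,  0.01592657, -0.09131757],
       [ 0.09150483,  0.01145286, -0.99573877]]), 't': array([0.14722606, 0.55745084, 1.27585069])}
{'clock': 0.1, 'joint_pos': array([ 1.11201254e+00,  2.41352780e-01,  3.88268555e-03,  1.33523127e+00,
       -3.81522157e-06,  1.57079284e+00]), 'joint_vel': array([ 1.04084010e-03, -1.28023048e-03,  2.47586909e-03, -2.73724753e-05,
       -6.69085702e-04, -3.95935625e-04]), 'tau': array([ 1.39058243e-04, -3.73139048e+01,  2.53010094e+01,  1.08698301e-02,
       -1.71344901e-06,  7.88083497e-06]), 'eef_pos': array([0.22114871, 0.44772551, 0.19450356]), 'tool_rot': array([ 2.27383583e-01,  9.73804805e-01, -9.27999391e-04, -2.14732503e-04]), 'ft_force': array([-0.26634144,  0.65088448,  0.30319507]), 'ft_torque': array([-0.01455493,  0.0153681 , -0.0188879 ]), 'grasp_force': 0.0, 'grip_width': 0.08577959276530077}
0.0187
```

View pics/top0.png

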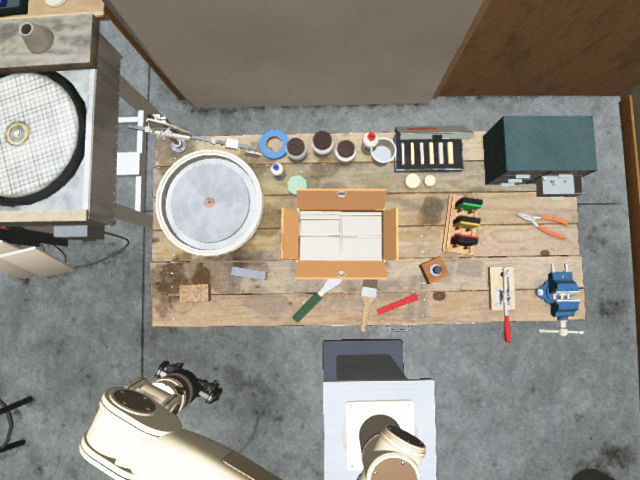

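View pics/side0.png

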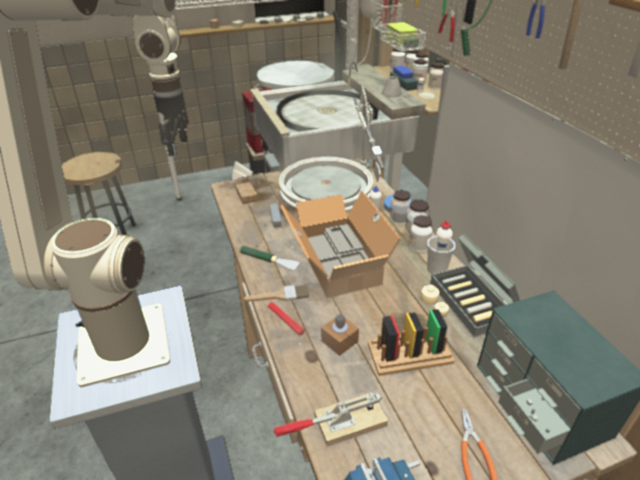

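The top view shows the carton around (341,235), the rack at (463,224) with three pads, the pin block at (434,270) and the stick at (248,272). I'll enlarge these for accurate pixels.

```bash
cat > h.py <<'E'
from workcell import bot, optics, status
import cv2, numpy as np
from scipy.spatial.transform import Rotation as Rn
def ray(n,u,v):
    c=optics.calibration(n); K=c["mtx"]; d=cv2.undistortPoints(np.array([[[u,v]]],float),K,np.array([c["k1"],0,0,0,0.]))[0,0]
    R=c["R"]; return -R.T@c["t"], R.T@np.array([d[0],d[1],1])
def at(n,u,v,z):
    o,d=ray(n,u,v); return o+d*(z-o[2])/d[2]
def proj(n,X):
    c=optics.calibration(n); X=np.atleast_2d(np.array(X,float)); 
    return cv2.projectPoints(X,cv2.Rodrigues(c["R"])[0],c["t"],c["mtx"],np.array([c["k1"],0,0,0,0.]))[0][:,0]
def tri(p,q):
    A=[];B=[]
    for n,(u,v) in(("top",p),("side",q)):
        o,d=ray(n,u,v); d/=np.linalg.norm(d); M=np.eye(3)-np.outer(d,d); A.append(M);B.append(M@o)
    return np.linalg.lstsq(np.vstack(A),np.hstack(B),rcond=None)[0]
def crop(n,c0,r0,c1,r1,f,name,img=None):
    im=optics.camera(n)[:,:,::-1] if img is None else img
    cv2.imwrite(f"pics/{name}.png",cv2.resize(im[r0:r1,c0:c1],None,fx=f,fy=f,interpolation=cv2.INTER_CUBIC))
def go(pos,ax=None,quiet=False):
    """shift (tool axes) and rotvec from present pose to TCP pos, ax = tool rotation matrix"""
    o=status.get_obs(); R=Rn.from_quat(o["tool_rot"]); 
    d=R.inv().apply(np.array(pos)-o["eef_pos"]); r=(R.inv()*Rn.from_matrix(ax)).as_rotvec() if ax is not None else np.zeros(3)
    print("rot",r.round(3),"d",d.round(4))
E
python3 - <<'E'
from h import *
crop("top",220,180,420,300,4,"c1"); crop("top",400,180,500,300,5,"c2",)
crop("side",270,180,460,380,3,"c3")
E
```

```text
(no output)
```

View pics/c1.png

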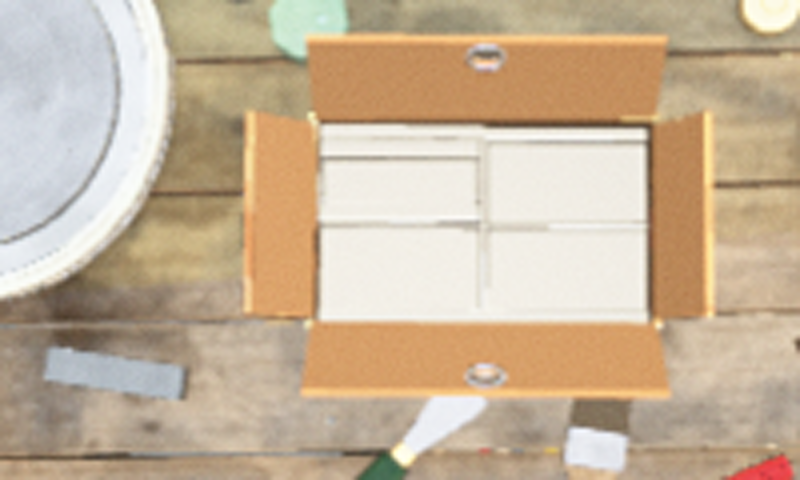

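View pics/c2.png

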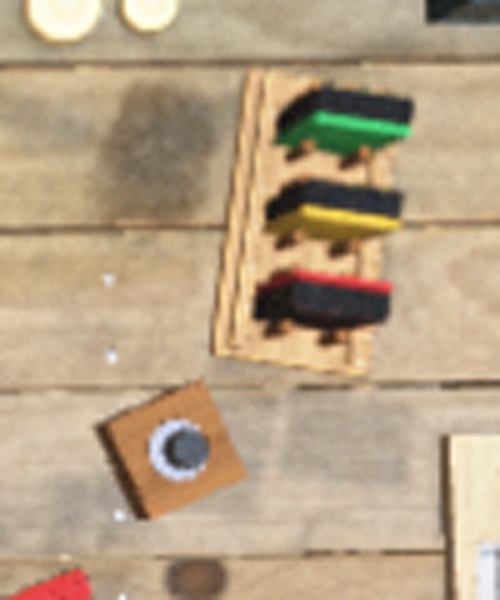

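View pics/c3.png

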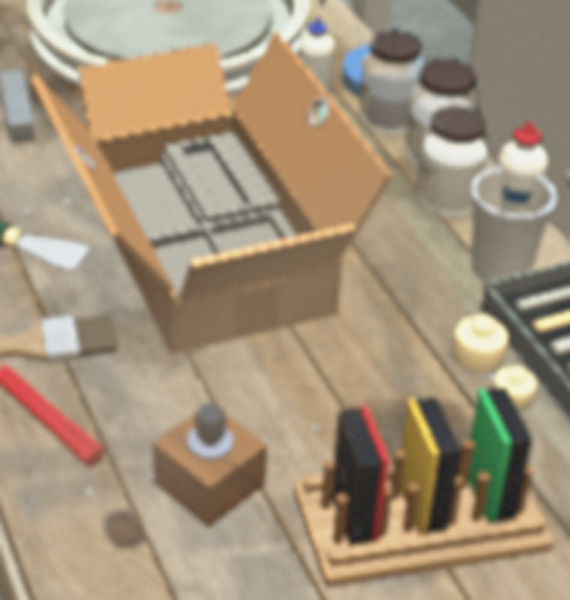

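The crops show green and yellow pads with the diamond toward the robot (−x) and red with the diamond away (+x). I read off the flap corners, rack board corners, pin block top and stick. Next I fit the poses.

```bash
cat > fit.py <<'E'
from h import *
from scipy.optimize import least_squares
A=lambda f,o:(lambda u,v:(o[0]+(u+.5)/f-.5,o[1]+(v+.5)/f-.5))
c1=A(4,(220,180));c2=A(5,(400,180));c3=A(3,(270,180))
def W(p,X): c,s=np.cos(p[2]),np.sin(p[2]); return np.array([p[0]+c*X[0]-s*X[1],p[1]+s*X[0]+c*X[1],X[2]])
def carton(q):
    a=q[3:]; f=lambda th,L:(L*np.cos(th),L*np.sin(th)); P={}
    c,s=f(a[0],.07)
    for k,x in(("r",.069),("f",-.069)): P["Lh"+k]=(x,.118,.056);P["Le"+k]=(x,.118-c,.056+s)
    c,s=f(a[1],.07)
    for k,x in(("r",.069),("f",-.069)): P["Rh"+k]=(x,-.118,.056);P["Re"+k]=(x,-.118+c,.056+s)
    c,s=f(a[2],.087)
    for k,y in(("l",.12),("r",-.12)): P["Bh"+k]=(.071,y,.0615);P["Be"+k]=(.071-c,y,.0615+s)
    c,s=f(a[3],.087)
    for k,y in(("l",.12),("r",-.12)): P["Fh"+k]=(-.071,y,.067);P["Fe"+k]=(-.071+c,y,.067+s)
    return {k:W(q,v) for k,v in P.items()}
def fit(model,obs,q0,show=True):
    f=lambda q:np.hstack([proj(n,model(q)[k])[0]-np.array(p) for n,k,p in obs])
    r=least_squares(f,q0,loss="soft_l1",x_scale=.01)
    if show:
        e=f(r.x).reshape(-1,2); print("q",r.x.round(4)); print([(n[0]+k,*e[i].round(1)) for i,(n,k,p) in enumerate(obs)])
    return r.x
T=lambda k,m,u,v:("top",k,m(u,v)); S=lambda k,u,v:("side",k,c3(u,v))
if __name__=="__main__":
    obs=[T(k,c1,*p) for k,p in dict(Bel=(308,41),Ber=(667,41),Bhl=(313,121),Bhr=(659,121),Fhl=(309,322),Fhr=(660,322),Fel=(303,390),Fer=(669,390),Lhr=(317,116),Lhf=(312,318),Ler=(250,113),Lef=(250,312),Rhr=(652,123),Rhf=(653,320),Rer=(706,113),Ref=(706,316)).items()]
    obs+=[S(k,*p) for k,p in dict(Bel=(277,38),Ber=(386,177),Bhr=(345,228),Fel=(36,78),Fer=(178,293),Ref=(190,264),Rer=(354,229),Lef=(82,68),Ler=(213,46),Lhf=(103,138),Lhr=(230,120)).items()]
    q=fit(carton,obs,[.56,.1,0,2.1,2.1,2.1,2.1])
    rack=lambda q:{k:W(q,v) for k,v in dict(fl=(.085,.046,.014),nl=(-.085,.046,.014),nr=(-.085,-.046,.014),fr=(.085,-.046,.014)).items()}
    r=fit(rack,[T("fl",c2,248,72),T("nl",c2,213,355),T("nr",c2,368,376),S("nl",295,488),S("nr",330,572),S("fr",550,540)],[.58,-.25,0])
    for s in(-.052,0,.052):print("pad top px",[((proj("top",W(r,(s+a,b,.104)))[0]-(400,180)+.5)*5-.5).round() for a,b in((-.011,.0275),(.011,.0275),(.011,-.0275),(-.011,-.0275))])
    blk=lambda q:{**{k:W(q,v) for k,v in zip("abcd",[(.03,.03,.045),(.03,-.03,.045),(-.03,-.03,.045),(-.03,.03,.045)])},"k":W(q,(0,0,.079))}
    fit(blk,[T("a",c2,98,427),T("b",c2,203,380),T("c",c2,246,470),T("d",c2,147,519),T("k",c2,188,448),S("a",155,452),S("b",208,420),S("c",267,455),S("d",210,485)],[.44,-.18,.4])
    st=lambda q:{k:W(q,v) for k,v in zip("abcd",[(.0125,.05,.025),(.0125,-.05,.025),(-.0125,-.05,.025),(-.0125,.05,.025)])}
    fit(st,[T("a",c1,48,348),T("b",c1,185,366),T("c",c1,182,398),T("d",c1,44,378)],[.45,.33,0])
E
python3 fit.py
```

```text
q [ 0.5654  0.1016 -0.0208  2.2034  2.035   2.0619  2.1601]
[('tBel', np.float64(-0.3), np.float64(-0.6)), ('tBer', np.float64(0.5), np.float64(-0.2)), ('tBhl', np.float64(0.5), np.float64(-0.8)), ('tBhr', np.float64(-0.6), np.float64(-0.5)), ('tFhl', np.float64(0.8), np.float64(-0.7)), ('tFhr', np.float64(-0.3), np.float64(-0.2)), ('tFel', np.float64(-0.1), np.float64(-0.3)), ('tFer', np.float64(0.6), np.float64(0.2)), ('tLhr', np.float64(0.4), np.float64(1.4)), ('tLhf', np.float64(1.1), np.float64(-0.2)), ('tLer', np.float64(0.3), np.float64(-1.0)), ('tLef', np.float64(-0.5), np.float64(0.2)), ('tRhr', np.float64(0.3), np.float64(0.0)), ('tRhf', np.float64(0.3), np.float64(-0.3)), ('tRer', np.float64(0.9), np.float64(-0.9)), ('tRef', np.float64(1.4), np.float64(-0.3)), ('sBel', np.float64(-1.0), np.float64(-2.2)), ('sBer', np.float64(0.5), np.float64(-0.7)), ('sBhr', np.float64(-3.3), np.float64(10.3)), ('sFel', np.float64(-0.6), np.float64(-1.0)), ('sFer', np.float64(-20.9), np.float64(-20.0)), ('sRef', np.float64(-0.1), np.float64(-0.3)), ('sRer', np.float64(-0.4), np.float64(-1.
[... 2364 characters left out ...]
 ^^^
    df = [f_eval - f0 for f_eval in f_evals]
                                    ^^^^^^^
    f = np.atleast_1d(self.fun(x, *self.args, **self.kwargs))
                      ~~~~~~~~^^^^^^^^^^^^^^^^^^^^^^^^^^^^^^
    return np.atleast_1d(self.fun(x))
                         ~~~~~~~~^^^
    return self.f(x, *self.args, **self.kwargs)
           ~~~~~~^^^^^^^^^^^^^^^^^^^^^^^^^^^^^^
  File "fit.py", line 18, in <lambda>
    f=lambda q:np.hstack([proj(n,model(q)[k])[0]-np.array(p) for n,k,p in obs])
                          ~~~~^^^^^^^^^^^^^^^
  File "h.py", line 10, in proj
    c=optics.calibration(n); X=np.atleast_2d(np.array(X,float));
ValueError: time passes only in moves, steps and waits
```

```bash
sed -i 's/^def ray/import functools\n@functools.lru_cache\ndef cal(n): return optics.calibration(n)\ndef ray/; s/c=optics.calibration(n)/c=cal(n)/' h.py
sed -i 's/Bhr=(345,228),Fel/Fel/; s/Fer=(178,293),//; s/Lhf=(103,138),//' fit.py; python3 fit.py
```

```text
q [ 0.5648  0.1018 -0.0221  2.1988  2.0386  2.0714  2.1557]
[('tBel', np.float64(-0.2), np.float64(-0.6)), ('tBer', np.float64(0.5), np.float64(-0.2)), ('tBhl', np.float64(0.5), np.float64(-0.7)), ('tBhr', np.float64(-0.6), np.float64(-0.2)), ('tFhl', np.float64(0.7), np.float64(-0.5)), ('tFhr', np.float64(-0.4), np.float64(0.1)), ('tFel', np.float64(-0.3), np.float64(-0.3)), ('tFer', np.float64(0.5), np.float64(0.4)), ('tLhr', np.float64(0.4), np.float64(1.6)), ('tLhf', np.float64(1.0), np.float64(-0.1)), ('tLer', np.float64(0.3), np.float64(-0.9)), ('tLef', np.float64(-0.5), np.float64(0.4)), ('tRhr', np.float64(0.2), np.float64(0.3)), ('tRhf', np.float64(0.2), np.float64(0.0)), ('tRer', np.float64(1.0), np.float64(-0.6)), ('tRef', np.float64(1.3), np.float64(0.1)), ('sBel', np.float64(-1.0), np.float64(-2.1)), ('sBer', np.float64(0.5), np.float64(-0.5)), ('sFel', np.float64(-0.7), np.float64(-1.1)), ('sRef', np.float64(-0.5), np.float64(-0.2)), ('sRer', np.float64(-0.7), np.float64(-0.8)), ('sLef', np.float64(-1.8), np.float64(0.0)), ('sLer', np.float64(0.7), np.float64(-1.2)), ('
[... 550 characters left out ...]
314., 119.]), array([318.,  80.]), array([417.,  94.]), array([413., 134.])]
q [ 0.4628 -0.1649  1.3627]
[('ta', np.float64(4.7), np.float64(13.2)), ('tb', np.float64(-12.6), np.float64(1.6)), ('tc', np.float64(-0.4), np.float64(-12.3)), ('td', np.float64(15.8), np.float64(-1.2)), ('tk', np.float64(1.8), np.float64(0.2)), ('sa', np.float64(2.3), np.float64(-10.3)), ('sb', np.float64(10.9), np.float64(-2.5)), ('sc', np.float64(-3.6), np.float64(5.6)), ('sd', np.float64(-12.0), np.float64(-1.3))]
q [ 0.4627  0.3685 -0.1466]
[('ta', np.float64(0.2), np.float64(-0.5)), ('tb', np.float64(0.2), np.float64(-0.4)), ('tc', np.float64(-0.3), np.float64(0.3)), ('td', np.float64(-0.1), np.float64(0.6))]
```

```bash
sed -i 's/S("a",155,452),S("b",208,420),S("c",267,455),S("d",210,485)/S("d",155,452),S("a",208,420),S("b",267,455),S("c",210,487)/' fit.py
cat >> fit.py <<'E'
    for nm,X in dict(cross=(0,0,.026),s1=(.047,.114,.034),s2=(.047,.006,.034),s3=(.016,.006,.034),s4=(.016,.114,.034),rf=(.061,-.002,.026),rr=(.061,-.118,.026),ff=(-.061,0,.026),fr=(-.061,-.118,.026),flw=(-.071,.118,.026),frw=(-.071,-.118,.026)).items():
        p=W(q,X); print(nm,((proj("top",p)[0]-(220,180)+.5)*4-.5).round(),((proj("side",p)[0]-(270,180)+.5)*3-.5).round())
E
python3 fit.py|tail -19
python3 - <<'E'
from h import *
im=optics.camera("top")[:,:,::-1]; g=np.clip((im[205:265,290:392].astype(float)-150)*2.4,0,255).astype(np.uint8)
cv2.imwrite("pics/c4.png",cv2.resize(g,None,fx=7.5,fy=7.5,interpolation=cv2.INTER_CUBIC))
E
```

```text
[('tfl', np.float64(-0.1), np.float64(-1.0)), ('tnl', np.float64(0.2), np.float64(-0.2)), ('tnr', np.float64(0.5), np.float64(-0.0)), ('snl', np.float64(-1.3), np.float64(-2.5)), ('snr', np.float64(-1.4), np.float64(2.0)), ('sfr', np.float64(1.4), np.float64(-0.3))]
pad top px [array([292., 308.]), array([297., 268.]), array([397., 282.]), array([392., 322.])]
pad top px [array([303., 213.]), array([307., 173.]), array([407., 187.]), array([403., 227.])]
pad top px [array([314., 119.]), array([318.,  80.]), array([417.,  94.]), array([413., 134.])]
q [ 0.4641 -0.1626  0.4272]
[('ta', np.float64(1.9), np.float64(-0.8)), ('tb', np.float64(-0.1), np.float64(-0.5)), ('tc', np.float64(0.8), np.float64(0.7)), ('td', np.float64(1.6), np.float64(0.1)), ('tk', np.float64(0.9), np.float64(-0.2)), ('sd', np.float64(-1.3), np.float64(-2.9)), ('sa', np.float64(-0.1), np.float64(-5.9)), ('sb', np.float64(-0.2), np.float64(-3.9)), ('sc', np.float64(-0.0), np.float64(0.1))]
q [ 0.4627  0.3685 -0.1466]
[('ta', np.float64(0.2), np.float64(-0.5)), ('tb', np.float64(0.2), np.float64(-0.4)), ('tc', np.float64(-0.3), np.float64(0.3)), ('td', np.float64(-0.1), np.float64(0.6))]
cross [484. 225.] [204. 226.]
s1 [326. 157.] [209. 140.]
s2 [477. 158.] [250. 204.]
s3 [476. 201.] [218. 211.]
s4 [325. 200.] [178. 146.]
rf [488. 141.] [268. 213.]
rr [649. 141.] [320. 292.]
ff [484. 310.] [139. 240.]
fr [649. 311.] [184. 324.]
flw [319. 322.] [ 90. 168.]
frw [649. 325.] [173. 327.]
```

View pics/c4.png

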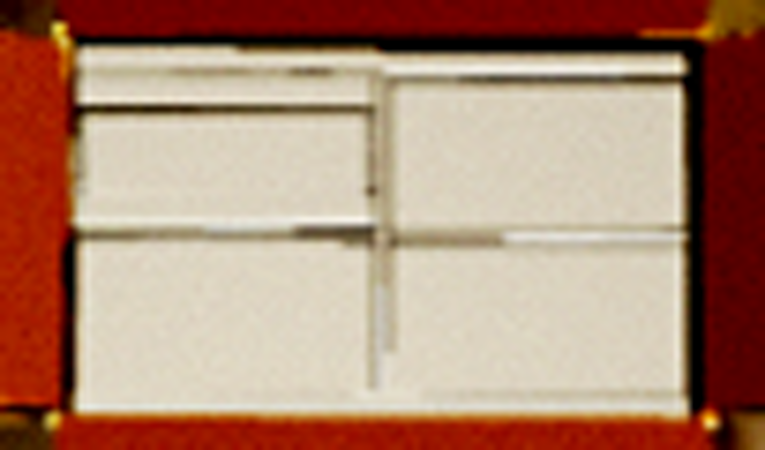

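The contrast crop shows the rib cross at about (340.5,236.0) px, against (340.6,235.9) predicted, so the carton fit is good. I start with the stick, moving above it first.

```bash
cat >> h.py <<'E'
CQ=np.array([.565,.1017,-.021]); RQ=np.array([.5958,-.2505,-.1565])
def W(p,X): c,s=np.cos(p[2]),np.sin(p[2]); return np.array([p[0]+c*X[0]-s*X[1],p[1]+s*X[0]+c*X[1],X[2]])
def tool(phi,lean=0.):
    y=np.array([np.cos(phi),np.sin(phi),0]); l=np.array([-np.sin(phi),np.cos(phi),0]); z=-(np.cos(lean)*np.array([0,0,1])+np.sin(lean)*l)
    return np.column_stack([np.cross(y,z),y,z])
E
python3 -c "
from h import *
go((.4627,.3685,.12),tool(-.147))"
```

```text
rot [-1.000e-03  0.000e+00  1.259e+00] d [-0.2517  0.0356  0.075 ]
```

The manual's scale: shifts go in shares of 0.5 m and turns go in shares of pi rad. Converting my numbers, -0.2517 m is -0.5034, -0.126 m is -0.252, 1.259 rad is 0.4008.

```bash
python3 jog.py '[{"wz":0.2005,"tx":-0.252,"ty":0.036,"tz":0.076,"finger_gap":0.085},{"wz":0.4008,"tx":-0.5034,"ty":0.0712,"tz":0.15,"finger_gap":0.085},{"wz":0.4008,"tx":-0.5034,"ty":0.0712,"tz":0.15,"finger_gap":0.085},{"wz":0.4008,"tx":-0.5034,"ty":0.0712,"tz":0.15,"finger_gap":0.085},{"wz":0.4008,"tx":-0.5034,"ty":0.0712,"tz":0.15,"finger_gap":0.085},{"wz":0.4008,"tx":-0.5034,"ty":0.0712,"tz":0.15,"finger_gap":0.085},{"wz":0.4008,"tx":-0.5034,"ty":0.0712,"tz":0.15,"finger_gap":0.085},{"wz":0.4008,"tx":-0.5034,"ty":0.0712,"tz":0.15,"finger_gap":0.085},{"wz":0.4008,"tx":-0.5034,"ty":0.0712,"tz":0.15,"finger_gap":0.06},{"wz":0.4008,"tx":-0.5034,"ty":0.0712,"tz":0.15,"finger_gap":0.06}]'
python3 -c "
from h import *
o=status.get_obs();print(o['ft_force'],o['grip_width']);go((.4627,.3685,.017),tool(-.147))
im=optics.camera('top')[:,:,::-1]
crop('top',220,220,320,320,6,'s1',im); print(proj('top',[o['eef_pos']]),proj('top',[.4627,.3685,.025]))"
```

```text
clock: 1.55
eef_pos: [0.4628, 0.3688, 0.1203]
tool_rot: [0.757, 0.654, 0.0, 0.0]
ft_force: [-0.5, -0.3, 0.5]
grip_width: 0.0601
grasp_force: 0.0
[-0.52407159 -0.29497254  0.52672879] 0.06009410775295362
rot [ 0.    -0.     0.001] d [-0.0003 -0.      0.1033]
[[241.44330341 272.21917236]] [[248.28882839 272.76745787]]
```

View pics/s1.png

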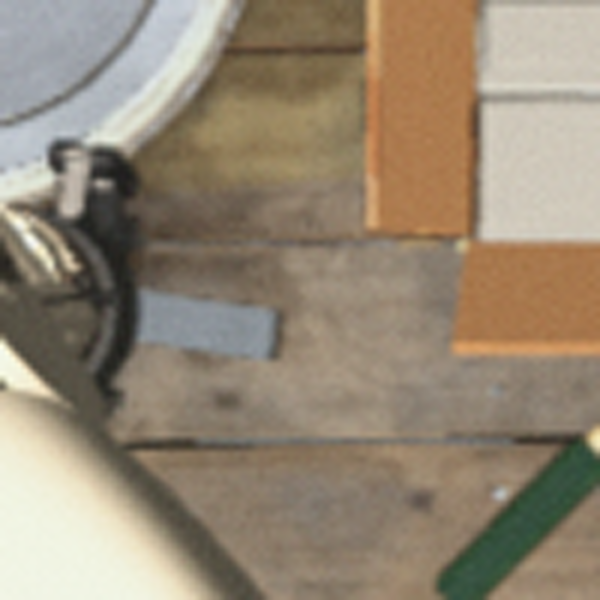

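The hand is over the left part of the stick; the stick's right end at (266,276) is unmoved. I descend and grip.

To row units: 0.103 m is 0.206, 0.09 m is 0.18.

```bash
python3 jog.py '[{"tz":0.1,"finger_gap":0.06},{"tz":0.18,"finger_gap":0.06},{"tz":0.206,"finger_gap":0.06},{"tz":0.206,"finger_gap":0.06},{"tz":0.206,"finger_gap":0.02},{"tz":0.206,"finger_gap":0.02},{"tz":0.206,"finger_gap":0.02},{"tz":0.206,"finger_gap":0.02},{"tz":0.206,"finger_gap":0.02}]'
python3 jog.py '[{"tz":-0.04,"finger_gap":0.02},{"tz":-0.16,"finger_gap":0.02},{"tz":-0.28,"finger_gap":0.02},{"tz":-0.36,"finger_gap":0.02},{"tz":-0.36,"finger_gap":0.02}]'
python3 -c "
from h import *
p=W(CQ,(.0315,.060,.15));print(p);go(p,tool(-.021))"
```

```text
clock: 2.72
eef_pos: [0.4629, 0.3688, 0.0175]
tool_rot: [0.757, 0.653, 0.0, -0.0]
ft_force: [0.3, -0.8, 0.3]
grip_width: 0.02
grasp_force: 0.0
clock: 3.35
eef_pos: [0.4649, 0.3704, 0.202]
tool_rot: [0.757, 0.653, 0.004, 0.0]
ft_force: [0.5, -0.4, 0.3]
grip_width: 0.0198
grasp_force: 0.0
[0.59775296 0.16102532 0.15      ]
rot [ 0.007 -0.006 -0.126] d [-0.188   0.1617  0.0518]
```

The fingers closed to 20 mm with no force, so the grasp missed. I look again.

```bash
python3 -c "
from h import *
a=optics.camera('top')[200:320,200:340,::-1];b=optics.camera('side')[170:290,240:380,::-1]
cv2.imwrite('pics/s2.png',cv2.resize(np.vstack([a,b]),None,fx=2.5*1,fy=2.5,interpolation=cv2.INTER_CUBIC))"
```

```text
(no output)
```

View pics/s2.png

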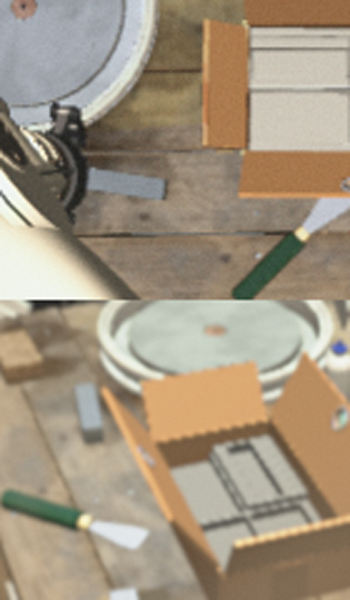

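```bash
python3 -c "
from h import *
q=np.array([.4627,.3685,-.1466])
for X in((.0125,-.05,.025),(-.0125,-.05,.025),(.0125,.05,.025),(-.0125,.05,.025)):
  a=proj('side',W(q,X))[0];print(a,(a-(240,170))*2.5+(0,300))
go((.4627,.3685,.009),tool(-.147))"
```

```text
[280.6489141  220.20304732] [101.62228526 425.5076183 ]
[272.28418697 221.2149333 ] [ 80.71046742 428.03733325]
[276.32605663 202.64329712] [ 90.81514158 381.60824279]
[268.38228453 203.5605862 ] [ 70.95571133 383.9014655 ]
rot [ 0. -0. -0.] d [-0.0003 -0.0002  0.1883]
```

The manual's scale: shifts go in shares of 0.5 m and turns go in shares of pi rad. Converting my numbers, 0.188 m is 0.376, 0.16 m is 0.32.

```bash
python3 jog.py '[{"tz":0.12,"finger_gap":0.06},{"tz":0.24,"finger_gap":0.06},{"tz":0.32,"finger_gap":0.06},{"tz":0.376,"finger_gap":0.06},{"tz":0.376,"finger_gap":0.06},{"tz":0.376,"finger_gap":0.01},{"tz":0.376,"finger_gap":0.01},{"tz":0.376,"finger_gap":0.01},{"tz":0.376,"finger_gap":0.01},{"tz":0.376,"finger_gap":0.01}]'
python3 jog.py '[{"tz":-0.04,"finger_gap":0.01},{"tz":-0.16,"finger_gap":0.01},{"tz":-0.28,"finger_gap":0.01},{"tz":-0.38,"finger_gap":0.01},{"tz":-0.38,"finger_gap":0.01}]'
python3 -c "
from h import *
p=W(CQ,(.0315,.060,.19));print(p);go(p,tool(-.021))"
```

```text
clock: 4.7
eef_pos: [0.463, 0.3688, 0.0097]
tool_rot: [0.757, 0.653, 0.0, 0.0]
ft_force: [0.0, 0.8, 0.9]
grip_width: 0.0099
grasp_force: 0.0
clock: 5.32
eef_pos: [0.4654, 0.3707, 0.2051]
tool_rot: [0.757, 0.653, 0.006, 0.0]
ft_force: [0.7, -0.8, -1.1]
grip_width: 0.0101
grasp_force: 0.0
[0.59775296 0.16102532 0.19      ]
rot [ 0.008 -0.008 -0.126] d [-0.1882  0.1615  0.0148]
```

Missed again. I'll lower onto the stick with fingers open and look from the side.

```bash
python3 -c "
from h import *
a=optics.camera('top')[:,:,::-1];b=optics.camera('side')[:,:,::-1];cv2.imwrite('pics/full_t.png',a);cv2.imwrite('pics/full_s.png',b)
o=status.get_obs();print(proj('side',[o['eef_pos']]),proj('top',[o['eef_pos']]))
cv2.imwrite('pics/s3.png',np.hstack([cv2.resize(a[190:320,190:290],None,fx=4,fy=4),cv2.resize(b[130:260,220:320],None,fx=4,fy=4)]))"
```

```text
[[270.49039486 160.12550387]] [[234.97916153 271.6206251 ]]
```

View pics/s3.png

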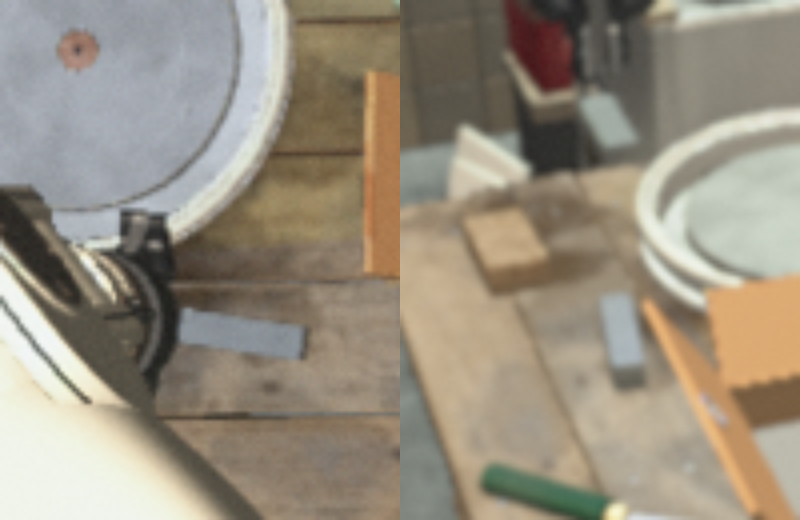

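```bash
python3 -c "
from h import *
a=cv2.imread('pics/full_s.png').astype(int);b=cv2.imread('pics/side0.png').astype(int)
d=(abs(a-b).sum(2)>14)[139:175,255:290]
for r in d: print(''.join('#' if x else '.' for x in r))
go((.4627,.3685,.035),tool(-.147))"
```

```text
........##.##..#######.............
.........####..##.#####............
..........###..##.#####............
.........####...#.#####............
.........#####.########............
........######.########............
.........#####.########............
..........####.##.##.#.............
..........####....##...............
..........####...#.................
..........###.#.##.................
...................................
...................................
...................................
...................................
...................................
...................................
...................................
...................................
...................................
...................................
...................................
...................................
...................................
...................................
...................................
...................................
...................................
...................................
...................................
...................................
...................................
...................................
...................................
...................................
...................................
rot [ 0.001 -0.001  0.   ] d [-0.0005 -0.0004  0.1647]
```

To row units: 0.17 m is 0.34, 0.165 m is 0.33.

```bash
python3 jog.py '[{"tz":0.12,"finger_gap":0.0},{"tz":0.24,"finger_gap":0.0},{"tz":0.32,"finger_gap":0.0},{"tz":0.33,"finger_gap":0.0},{"tz":0.34,"finger_gap":0.0},{"tz":0.34,"finger_gap":0.0}]'; python3 jog.py '[{"tz":0.01,"finger_gap":0.0},{"tz":0.01,"finger_gap":0.0},{"tz":0.016,"finger_gap":0.0},{"tz":0.016,"finger_gap":0.0}]'; python3 jog.py '[{"tz":0.006,"finger_gap":0.0},{"tz":0.006,"finger_gap":0.0}]'
```

```text
clock: 6.18
eef_pos: [0.4639, 0.3695, 0.0307]
tool_rot: [0.757, 0.653, 0.001, 0.0]
ft_force: [0.2, -0.2, -0.2]
grip_width: 0.0001
grasp_force: 0.0
clock: 6.68
eef_pos: [0.4627, 0.3686, 0.0211]
tool_rot: [0.757, 0.653, -0.0, -0.0]
ft_force: [-0.0, -0.3, 0.1]
grip_width: -0.0003
grasp_force: 0.0
clock: 6.92
eef_pos: [0.4626, 0.3685, 0.0179]
tool_rot: [0.757, 0.653, -0.0, -0.0]
ft_force: [0.2, -0.3, -0.2]
grip_width: 0.0
grasp_force: 0.0
```

```bash
python3 -c "
from h import *
o=status.get_obs();print(proj('side',[o['eef_pos']]),o['eef_pos'])
b=optics.camera('side')[:,:,::-1];a=optics.camera('top')[:,:,::-1];cv2.imwrite('pics/f2_s.png',b);cv2.imwrite('pics/f2_t.png',a)
cv2.imwrite('pics/s4.png',np.hstack([cv2.resize(b[140:260,220:320],None,fx=5,fy=5),cv2.resize(a[220:340,210:270],None,fx=5,fy=5)]))"
```

```text
[[274.48540445 213.60447832]] [0.46263756 0.36854655 0.01792874]
```

View pics/s4.png

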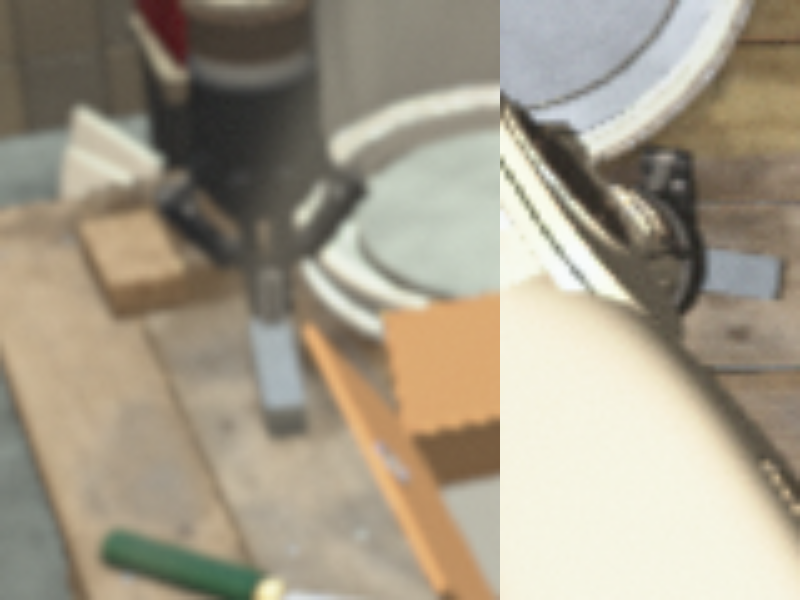

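```bash
python3 -c "
from h import *
for n in('top','side'): print(n,proj(n,[[0,0,0],[0,0,.1],[.221,.448,.195],[.221,.448,.3],[.4626,.3685,.018],[.4626,.42,.018],[.4626,.3685,.055]]).round().tolist())
a=cv2.imread('pics/top0.png');b=cv2.imread('pics/side0.png')
cv2.imwrite('pics/b.png',np.hstack([cv2.resize(a[340:480,140:240],(400,560),interpolation=cv2.INTER_CUBIC),cv2.resize(b[130:230,140:210],(392,560),interpolation=cv2.INTER_CUBIC)]))"
```

```text
top [[380.0, 433.0], [383.0, 446.0], [204.0, 370.0], [190.0, 379.0], [249.0, 273.0], [231.0, 273.0], [246.0, 273.0]]
side [[123.0, 344.0], [111.0, 312.0], [181.0, 164.0], [174.0, 129.0], [274.0, 214.0], [270.0, 205.0], [274.0, 203.0]]
```

View pics/b.png

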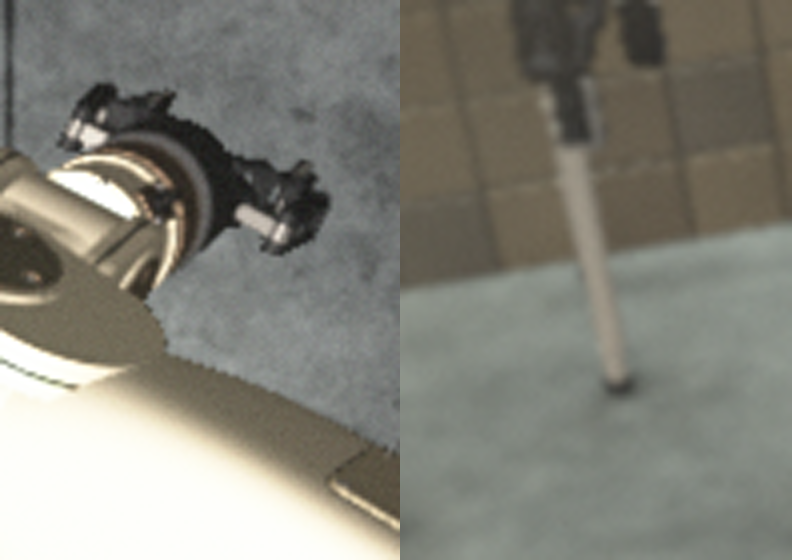

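The shut fingertips appear at about (274,204) in the side view, roughly 37 mm above the reported TCP. I'll probe downward gently to find contact.

To row units: 0.006 m is 0.012, 0.004 m is 0.008.

```bash
for i in 1 2 3 4; do python3 jog.py '[{"tz":0.008,"finger_gap":0.0},{"tz":0.012,"finger_gap":0.0},{"tz":0.012,"finger_gap":0.0}]' | egrep 'eef|force'; done
```

```text
eef_pos: [0.4626, 0.3686, 0.0119]
ft_force: [0.5, -0.9, -0.7]
grasp_force: 0.0
eef_pos: [0.4626, 0.3686, 0.006]
ft_force: [0.1, -0.9, -0.4]
grasp_force: 0.0
eef_pos: [0.4627, 0.3686, -0.0]
ft_force: [-0.3, -0.3, -0.5]
grasp_force: 0.0
eef_pos: [0.4627, 0.3686, -0.006]
ft_force: [-0.0, 0.8, -0.1]
grasp_force: 0.0
```

To row units: 0.003 m is 0.006.

```bash
for i in 1 2 3 4 5 6; do python3 jog.py '[{"tz":0.006,"finger_gap":0.0},{"tz":0.006,"finger_gap":0.0}]' | egrep 'eef|ft_force'; done
```

```text
eef_pos: [0.4627, 0.3686, -0.009]
ft_force: [0.5, 0.2, -0.2]
eef_pos: [0.4632, 0.369, -0.0109]
ft_force: [-0.9, -0.6, 4.3]
eef_pos: [0.4633, 0.369, -0.011]
ft_force: [-5.3, -4.9, 21.2]
eef_pos: [0.4634, 0.3691, -0.0111]
ft_force: [-10.0, -9.3, 37.1]
eef_pos: [0.4635, 0.3691, -0.0112]
ft_force: [-17.0, -13.2, 53.4]
eef_pos: [0.4636, 0.3692, -0.0113]
ft_force: [-19.7, -15.9, 68.6]
```

Contact with the stick top (z = 0.025) comes at a reading of about −0.0105, so the real tips sit about 35.5 mm behind the reported TCP along the tool. I'll correct for that everywhere.

To row units: -0.08 m is -0.16, -0.03 m is -0.06.

```bash
python3 jog.py '[{"tz":-0.06,"finger_gap":0.0},{"tz":-0.16,"finger_gap":0.06},{"tz":-0.16,"finger_gap":0.06},{"tz":-0.16,"finger_gap":0.06},{"tz":-0.16,"finger_gap":0.06}]'
sed -i 's/^def go(pos,ax=None,quiet=False):/OFF=.0355\ndef go(pos,ax=None):/; s/^    d=R.inv/    pos=np.array(pos)+OFF*(ax[:,2] if ax is not None else R.as_matrix()[:,2])\n    d=R.inv/' h.py
python3 -c "
from h import *
o=status.get_obs();go((.4627,.3685,.0145),tool(-.147))
im=optics.camera('top')[:,:,::-1];im2=optics.camera('side')[:,:,::-1]
q=np.array([.4627,.3685,-.1466])
for n,i,f in(('top',im,'full_t'),('side',im2,'full_s')):
  r=cv2.imread('pics/'+f+'.png');c=proj(n,W(q,(0,-.03,.02)))[0].astype(int); 
  s=(slice(c[1]-9,c[1]+15),slice(c[0]-6,c[0]+24)); print(n,abs(i[s].astype(int)-r[s]).mean())
"
```

```text
clock: 10.65
eef_pos: [0.4618, 0.3679, 0.0545]
tool_rot: [0.757, 0.653, -0.002, -0.0]
ft_force: [-0.3, 0.1, -0.2]
grip_width: 0.0599
grasp_force: 0.0
rot [-0.002  0.002  0.   ] d [0.0009 0.001  0.0755]
top 7.402314814814815
side 1.137037037037037
```

To row units: 0.0755 m is 0.151, 0.07 m is 0.14.

```bash
python3 jog.py '[{"tz":0.08,"finger_gap":0.06},{"tz":0.14,"finger_gap":0.06},{"tz":0.151,"finger_gap":0.06},{"tz":0.151,"finger_gap":0.06},{"tz":0.151,"finger_gap":0.01},{"tz":0.151,"finger_gap":0.01},{"tz":0.151,"finger_gap":0.01},{"tz":0.151,"finger_gap":0.01},{"tz":0.151,"finger_gap":0.01}]'
python3 jog.py '[{"tz":-0.06,"finger_gap":0.01},{"tz":-0.18,"finger_gap":0.01},{"tz":-0.3,"finger_gap":0.01},{"tz":-0.4,"finger_gap":0.01},{"tz":-0.4,"finger_gap":0.01}]'
python3 -c "
from h import *
p=W(CQ,(.0315,.060,.17));print(p);go(p,tool(-.021))"
```

```text
clock: 11.88
eef_pos: [0.4639, 0.3696, -0.0175]
tool_rot: [0.757, 0.653, 0.002, 0.0]
ft_force: [0.8, 0.3, 6.2]
grip_width: 0.0226
grasp_force: 59.6
clock: 12.5
eef_pos: [0.4654, 0.3708, 0.1864]
tool_rot: [0.757, 0.653, 0.005, 0.0]
ft_force: [0.2, 0.1, -1.4]
grip_width: 0.0228
grasp_force: 59.2
[0.59775296 0.16102532 0.17      ]
rot [ 0.008 -0.007 -0.126] d [-0.1885  0.1613  0.0516]
```

To row units: -0.1885 m is -0.377, 0.1613 m is 0.3226, -0.126 rad is -0.0401.

```bash
python3 jog.py '[{"wz":-0.0095,"tx":-0.09,"ty":0.08,"finger_gap":0.01},{"wz":-0.0191,"tx":-0.18,"ty":0.16,"finger_gap":0.01},{"wz":-0.0318,"tx":-0.28,"ty":0.24,"finger_gap":0.01},{"wx":0.0025,"wy":-0.0022,"wz":-0.0401,"tx":-0.377,"ty":0.3226,"finger_gap":0.01},{"wx":0.0025,"wy":-0.0022,"wz":-0.0401,"tx":-0.377,"ty":0.3226,"tz":0.04,"finger_gap":0.01},{"wx":0.0025,"wy":-0.0022,"wz":-0.0401,"tx":-0.377,"ty":0.3226,"tz":0.06,"finger_gap":0.01},{"wx":0.0025,"wy":-0.0022,"wz":-0.0401,"tx":-0.377,"ty":0.3226,"tz":0.06,"finger_gap":0.01},{"wx":0.0025,"wy":-0.0022,"wz":-0.0401,"tx":-0.377,"ty":0.3226,"tz":0.06,"finger_gap":0.01}]'
python3 -c "
from h import *
p=W(CQ,(.0315,.060,.0395));go(p,tool(-.021))
a=optics.camera('top')[:,:,::-1];b=optics.camera('side')[:,:,::-1]
cv2.imwrite('pics/p1.png',np.hstack([cv2.resize(a[200:280,280:400],None,fx=3.3,fy=5),cv2.resize(b[160:300,280:420],(400,400))]))"
```

```text
clock: 13.5
eef_pos: [0.5945, 0.1597, 0.1511]
tool_rot: [0.714, 0.7, -0.005, -0.001]
ft_force: [0.1, -0.3, -0.1]
grip_width: 0.0228
grasp_force: 59.3
rot [-0.008  0.006  0.002] d [0.0023 0.0044 0.147 ]
```

View pics/p1.png

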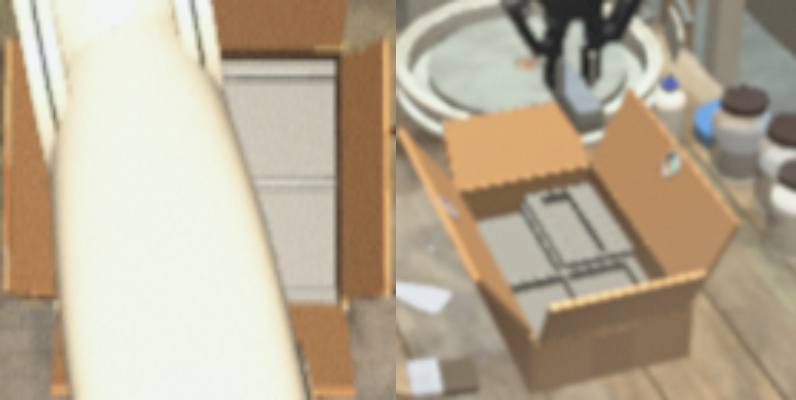

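The side view shows the stick held level above the carton, at about (352,194) px. I lower it to just above the slot.

To row units: 0.12 m is 0.24, 0.11 m is 0.22, -0.008 rad is -0.0025.

```bash
python3 jog.py '[{"wx":-0.0025,"wy":0.0019,"wz":0.0006,"tx":0.0046,"ty":0.0088,"tz":0.08,"finger_gap":0.01},{"wx":-0.0025,"wy":0.0019,"wz":0.0006,"tx":0.0046,"ty":0.0088,"tz":0.16,"finger_gap":0.01},{"wx":-0.0025,"wy":0.0019,"wz":0.0006,"tx":0.0046,"ty":0.0088,"tz":0.22,"finger_gap":0.01},{"wx":-0.0025,"wy":0.0019,"wz":0.0006,"tx":0.0046,"ty":0.0088,"tz":0.24,"finger_gap":0.01},{"wx":-0.0025,"wy":0.0019,"wz":0.0006,"tx":0.0046,"ty":0.0088,"tz":0.24,"finger_gap":0.01},{"wx":-0.0025,"wy":0.0019,"wz":0.0006,"tx":0.0046,"ty":0.0088,"tz":0.24,"finger_gap":0.01},{"wx":-0.0025,"wy":0.0019,"wz":0.0006,"tx":0.0046,"ty":0.0088,"tz":0.24,"finger_gap":0.01}]'
python3 -c "
from h import *
p=W(CQ,(.0315,.060,.0395));go(p,tool(-.021))"
```

```text
clock: 14.48
eef_pos: [0.5995, 0.1604, 0.0325]
tool_rot: [0.715, 0.699, 0.001, 0.001]
ft_force: [0.5, -0.1, -1.7]
grip_width: 0.0227
grasp_force: 59.3
rot [ 0.003 -0.    -0.002] d [ 0.0005 -0.0019  0.0285]
```

To row units: 0.018 m is 0.036, 0.01 m is 0.02, 0.003 rad is 0.001.

```bash
python3 jog.py '[{"wx":0.001,"wz":-0.0006,"tx":0.001,"ty":-0.0038,"tz":0.01,"finger_gap":0.01},{"wx":0.001,"wz":-0.0006,"tx":0.001,"ty":-0.0038,"tz":0.02,"finger_gap":0.01},{"wx":0.001,"wz":-0.0006,"tx":0.001,"ty":-0.0038,"tz":0.02,"finger_gap":0.01},{"wx":0.001,"wz":-0.0006,"tx":0.001,"ty":-0.0038,"tz":0.036,"finger_gap":0.01},{"wx":0.001,"wz":-0.0006,"tx":0.001,"ty":-0.0038,"tz":0.036,"finger_gap":0.01},{"wx":0.001,"wz":-0.0006,"tx":0.001,"ty":-0.0038,"tz":0.036,"finger_gap":0.01}]'
python3 -c "
from h import *
p=W(CQ,(.0315,.060,.0395));go(p,tool(-.021))"
```

```text
clock: 15.22
eef_pos: [0.5962, 0.1606, 0.0126]
tool_rot: [0.715, 0.7, -0.002, -0.001]
ft_force: [0.6, -0.5, -2.1]
grip_width: 0.0232
grasp_force: 59.3
rot [-0.004  0.001 -0.   ] d [0.0005 0.0015 0.0086]
```

To row units: 0.0085 m is 0.017, 0.005 m is 0.01.

```bash
python3 jog.py '[{"tx":0.001,"ty":0.0016,"tz":0.006,"finger_gap":0.01},{"tx":0.001,"ty":0.0016,"tz":0.01,"finger_gap":0.01},{"tx":0.001,"ty":0.0016,"tz":0.017,"finger_gap":0.01},{"tx":0.001,"ty":0.0016,"tz":0.017,"finger_gap":0.01},{"tx":0.001,"ty":0.0016,"tz":0.017,"finger_gap":0.01}]'
python3 -c "
from h import *
p=W(CQ,(.0315,.060,.0395));go(p,tool(-.021))"
```

```text
clock: 15.85
eef_pos: [0.5971, 0.1611, 0.0042]
tool_rot: [0.714, 0.7, -0.001, -0.001]
ft_force: [-0.3, 0.6, -0.6]
grip_width: 0.0227
grasp_force: 59.3
rot [-0.003  0.001  0.   ] d [-0.0001  0.0007  0.0002]
```

To row units: -0.17 m is -0.34, -0.11 m is -0.22.

```bash
python3 jog.py '[{"finger_gap":0.04},{"finger_gap":0.04},{"finger_gap":0.04},{"tz":-0.1,"finger_gap":0.04},{"tz":-0.22,"finger_gap":0.04},{"tz":-0.34,"finger_gap":0.085},{"tz":-0.34,"finger_gap":0.085}]'
python3 - <<'E'
from h import *
# rack pads: green (+x station): approach point above
for s in(.052,0,-.052): print(W(RQ,(s,0,.076)))
go(W(RQ,(.052,.001,.2)),tool(1.414))
E
```

```text
clock: 16.73
eef_pos: [0.6017, 0.1622, 0.1814]
tool_rot: [0.714, 0.7, 0.004, 0.002]
ft_force: [-0.1, -0.9, -0.6]
grip_width: 0.0746
grasp_force: 0.0
[ 0.6471645  -0.25860482  0.076     ]
[ 0.5958 -0.2505  0.076 ]
[ 0.5444355  -0.24239518  0.076     ]
rot [ 0.01   0.004 -1.435] d [-0.4189  0.0543  0.016 ]
```

To row units: -0.4189 m is -0.8378, -0.38 m is -0.76, -1.435 rad is -0.4568.

```bash
python3 jog.py '[{"wz":-0.0573,"tx":-0.1,"ty":0.014,"finger_gap":0.085},{"wz":-0.1146,"tx":-0.22,"ty":0.028,"finger_gap":0.085},{"wx":0.0032,"wy":0.0013,"wz":-0.1719,"tx":-0.34,"ty":0.044,"finger_gap":0.085},{"wx":0.0032,"wy":0.0013,"wz":-0.2292,"tx":-0.46,"ty":0.06,"finger_gap":0.085},{"wx":0.0032,"wy":0.0013,"wz":-0.2865,"tx":-0.58,"ty":0.074,"finger_gap":0.085},{"wx":0.0032,"wy":0.0013,"wz":-0.3438,"tx":-0.68,"ty":0.088,"finger_gap":0.085},{"wx":0.0032,"wy":0.0013,"wz":-0.4011,"tx":-0.76,"ty":0.1,"tz":0.032,"finger_gap":0.085},{"wx":0.0032,"wy":0.0013,"wz":-0.4568,"tx":-0.8378,"ty":0.1086,"tz":0.032,"finger_gap":0.085},{"wx":0.0032,"wy":0.0013,"wz":-0.4568,"tx":-0.8378,"ty":0.1086,"tz":0.032,"finger_gap":0.085},{"wx":0.0032,"wy":0.0013,"wz":-0.4568,"tx":-0.8378,"ty":0.1086,"tz":0.032,"finger_gap":0.085}]'
python3 - <<'E'
from h import *
go(W(RQ,(.052,.001,.2)),tool(1.414))
a=optics.camera('top')[:,:,::-1];b=optics.camera('side')[:,:,::-1]; cv2.imwrite('pics/t3.png',a);cv2.imwrite('pics/s3b.png',b)
# stick: dark-grey pixels in slot?
q=W(CQ,(.0315,.06,.045)); p=proj('top',q)[0]; print(p); hsv=a[214:240,296:345].astype(int)
g=hsv.sum(2)//3
for r in g[:, ::1]: print(''.join('%x'%min(15,v//16) for v in r))
E
```

```text
clock: 17.98
eef_pos: [0.6427, -0.2583, 0.1572]
tool_rot: [0.079, 0.997, -0.002, -0.007]
ft_force: [-0.1, -0.4, 0.2]
grip_width: 0.0843
grasp_force: 0.0
rot [-0.005 -0.014 -0.001] d [-0.0044  0.0014 -0.0073]
[319.76144302 223.94475501]
77889bbababbaaaaaaaaaaa9aaaaaaaa9999999aaaaaabccc
77779bbbbbbbbbbbbbbbbabbbbbbbbbbbaaaaabbbbbaaa999
77779ccbbbccbbbbbbbbbbcbcbbccccbbcbccbcbcbcaaa9ab
77779cccccccccccccbccccccccbcccccccccccccbcababcb
7777acccccbbbcbcccbccbbccbbbcbbcbbbbccbccbbaaabcc
77767777777777777777778778787888888888888888aaabc
7776799778888877778888878899a9988889aaaaaa99aabcc
77768ba88999999989999988989999999999aaaaaaa9aaacc
77768ba88899988898989998999999999998999999aaaabcc
77789aa88889889888888888989999999988888989a9aaacc
77789ba9888988998888898989999998998888999aa9aabcc
77799aa9888899999988988898998999888889899aa9aaabc
7789aba9888999999988988989989999988888899aaaaaacc
77799aa88998999999999989999899999889988999a9aabcc
77789aa87888888888888888988889988888889989aaaabcc
7779aba86676766766666666666667666667778788a9aabcc
7779abcbbbbbbbbbbaaaaaaa98888888888889899aa8aaacc
7779abccccccccccccccccccbbbbbbbbbbbbbbbbbbb9aabcc
7779bccccccccccccccccccccccccccccccccccccccaaabcc
7779bccccccccccccccccccccccccccccccccccccccbaabcc
7779ccccdccdcccdcccccccdccddcdddddddccdddccbaaacc
77779aaaaaaaaaaaaaaaabbbbbbbbbbbba9999988998a9abb
777679999999999999999a9a999a99a9998988888888aa9aa
77659bbbbbbbbbbbbbbbbbbbbbbbbbbbbbbbbbba9998a9999
7755acccccccccccccccccccccccccccccccccccbbbaaaabb
7755accccccccccccccccccccccccccccccccccccccaaabcc
```

To row units: -0.0044 m is -0.0088, 0.0014 m is 0.0028, -0.014 rad is -0.0045.

```bash
python3 jog.py '[{"wx":-0.0016,"wy":-0.0045,"tx":-0.0088,"ty":0.0028,"finger_gap":0.085},{"wx":-0.0016,"wy":-0.0045,"tx":-0.0088,"ty":0.0028,"finger_gap":0.085},{"wx":-0.0016,"wy":-0.0045,"tx":-0.0088,"ty":0.0028,"finger_gap":0.085}]'|grep eef
python3 - <<'E'
from h import *
go(W(RQ,(.052,.001,.076)),tool(1.414))
E
```

```text
eef_pos: [0.6478, -0.2576, 0.1585]
rot [-0.001  0.002  0.001] d [ 0.0008 -0.      0.118 ]
```

```bash
python3 jog.py '[{"tz":0.1,"finger_gap":0.085},{"tz":0.18,"finger_gap":0.085},{"tz":0.236,"finger_gap":0.085},{"tz":0.236,"finger_gap":0.085},{"tz":0.236,"finger_gap":0.04},{"tz":0.236,"finger_gap":0.04},{"tz":0.236,"finger_gap":0.04},{"tz":0.236,"finger_gap":0.04},{"tz":0.236,"finger_gap":0.04}]'
python3 jog.py '[{"tz":-0.06,"finger_gap":0.04},{"tz":-0.16,"finger_gap":0.04},{"tz":-0.24,"finger_gap":0.04},{"tz":-0.3,"finger_gap":0.04},{"tz":-0.3,"finger_gap":0.04},{"tz":-0.3,"finger_gap":0.04}]'
python3 - <<'E'
from h import *
go(W(CQ,(.0315,-.0755,.235)),tool(-.021))
E
```

```text
clock: 19.58
eef_pos: [0.6497, -0.259, 0.043]
tool_rot: [0.078, 0.997, -0.001, 0.003]
ft_force: [0.6, -0.6, 7.5]
grip_width: 0.0535
grasp_force: 64.5
clock: 20.32
eef_pos: [0.647, -0.2578, 0.1886]
tool_rot: [0.078, 0.997, 0.0, -0.0]
ft_force: [-0.2, -0.5, -0.3]
grip_width: 0.0535
grasp_force: 65.4
rot [-0.    -0.     1.435] d [ 0.0957  0.2717 -0.0108]
```

To row units: 0.2717 m is 0.5434, 0.24 m is 0.48, 1.435 rad is 0.4568.

```bash
python3 jog.py '[{"wz":0.0573,"tx":0.02,"ty":0.06,"finger_gap":0.04},{"wz":0.1146,"tx":0.04,"ty":0.12,"finger_gap":0.04},{"wz":0.1719,"tx":0.07,"ty":0.2,"tz":-0.02,"finger_gap":0.04},{"wz":0.2292,"tx":0.1,"ty":0.28,"tz":-0.022,"finger_gap":0.04},{"wz":0.2865,"tx":0.124,"ty":0.35,"tz":-0.022,"finger_gap":0.04},{"wz":0.3438,"tx":0.15,"ty":0.42,"tz":-0.022,"finger_gap":0.04},{"wz":0.4011,"tx":0.17,"ty":0.48,"tz":-0.022,"finger_gap":0.04},{"wz":0.4568,"tx":0.1914,"ty":0.5434,"tz":-0.022,"finger_gap":0.04},{"wz":0.4568,"tx":0.1914,"ty":0.5434,"tz":-0.022,"finger_gap":0.04},{"wz":0.4568,"tx":0.1914,"ty":0.5434,"tz":-0.022,"finger_gap":0.04}]'
cat >> h.py <<'E'
def pad(x,y0,a,zp,s=.0645):
    """TCP for a pad with pivot edge (x,y0,zp) in the carton frame, leant a towards +y (a<0: -y)"""
    e=np.sign(a); b=abs(a); return W(CQ,(x,y0+e*(s*np.sin(b)-.011*np.cos(b)),zp+s*np.cos(b)+.011*np.sin(b)))
E
python3 - <<'E'
from h import *
go(pad(.0315,-.0955,.5,.10),tool(-.021,.5))
E
```

```text
clock: 21.58
eef_pos: [0.5947, 0.0249, 0.1993]
tool_rot: [0.714, 0.7, -0.001, 0.0]
ft_force: [0.4, 0.3, -0.7]
grip_width: 0.0538
grasp_force: 65.3
rot [-0.001 -0.499  0.002] d [-0.015   0.0002  0.0686]
```

To row units: 0.0686 m is 0.1372, 0.06 m is 0.12, -0.499 rad is -0.1588.

```bash
python3 jog.py '[{"wy":-0.0541,"tx":-0.01,"tz":0.04,"finger_gap":0.04},{"wy":-0.1082,"tx":-0.02,"tz":0.08,"finger_gap":0.04},{"wy":-0.1588,"wz":0.0006,"tx":-0.03,"tz":0.12,"finger_gap":0.04},{"wy":-0.1588,"wz":0.0006,"tx":-0.03,"tz":0.1372,"finger_gap":0.04},{"wy":-0.1588,"wz":0.0006,"tx":-0.03,"tz":0.1372,"finger_gap":0.04},{"wy":-0.1588,"wz":0.0006,"tx":-0.03,"tz":0.1372,"finger_gap":0.04},{"wy":-0.1588,"wz":0.0006,"tx":-0.03,"tz":0.1372,"finger_gap":0.04}]'
python3 - <<'E'
from h import *
go(pad(.0315,-.0955,.5,.016),tool(-.021,.5))
b=optics.camera('side')[:,:,::-1]; cv2.imwrite('pics/s5.png',b)
z=np.linspace(0,1,4)
im=b.copy()
# draw the expected pad outline now
o=status.get_obs(); R=Rn.from_quat(o['tool_rot']).as_matrix(); P=o['eef_pos']-OFF*R[:,2]
c=[P+R@np.array(v) for v in((.011,.0275,.0645),(.011,-.0275,.0645),(-.011,-.0275,.0645),(-.011,.0275,.0645))]
for u in proj('side',c): cv2.circle(im,tuple(int(round(k*1)) for k in u),1,(0,0,255),-1)
for X in((.061,-.002,.026),(.061,-.118,.026),(.002,-.118,.026),(.002,-.002,.026)): cv2.circle(im,tuple(int(round(k)) for k in proj('side',W(CQ,X))[0]),1,(255,0,255),-1)
cv2.imwrite('pics/s5c.png',cv2.resize(im[170:300,290:430],None,fx=4.5,fy=4.5,interpolation=cv2.INTER_CUBIC))
E
```

```text
clock: 22.45
eef_pos: [0.5962, 0.0091, 0.1341]
tool_rot: [0.694, 0.676, -0.175, 0.174]
ft_force: [-0.5, -0.5, 0.2]
grip_width: 0.0536
grasp_force: 65.3
rot [ 0.003 -0.002 -0.006] d [ 0.0423 -0.0021  0.0764]
```

View pics/s5c.png

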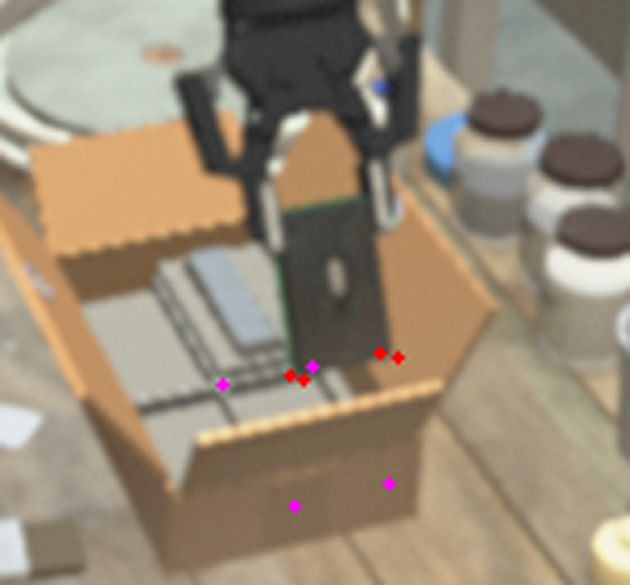

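The side view shows the green pad leant correctly over the rear right pocket, grip side up and back (bottom edge at about (356,252) px to (376,248) px). It also shows the stick lying in its slot. I lower it in steps.

To row units: 0.0535 m is 0.107, -0.001 m is -0.002.

```bash
python3 jog.py '[{"tx":0.024,"tz":0.044,"finger_gap":0.04},{"tx":0.05,"ty":-0.002,"tz":0.09,"finger_gap":0.04},{"tx":0.06,"ty":-0.002,"tz":0.107,"finger_gap":0.04},{"tx":0.06,"ty":-0.002,"tz":0.107,"finger_gap":0.04},{"tx":0.06,"ty":-0.002,"tz":0.107,"finger_gap":0.04},{"tx":0.06,"ty":-0.002,"tz":0.107,"finger_gap":0.04}]'
python3 - <<'E'
from h import *
go(pad(.0315,-.0955,.5,.016),tool(-.021,.5))
E
```

```text
clock: 23.25
eef_pos: [0.5953, 0.0111, 0.0722]
tool_rot: [0.693, 0.677, -0.175, 0.174]
ft_force: [-0.6, -0.3, 0.3]
grip_width: 0.0539
grasp_force: 65.4
rot [ 0.003 -0.001 -0.004] d [ 0.011  -0.0008  0.023 ]
```

To row units: 0.023 m is 0.046, 0.016 m is 0.032, -0.003 rad is -0.001.

```bash
python3 jog.py '[{"wx":0.0006,"wz":-0.001,"tx":0.008,"ty":-0.0012,"tz":0.016,"finger_gap":0.04},{"wx":0.0006,"wz":-0.001,"tx":0.016,"ty":-0.0012,"tz":0.032,"finger_gap":0.04},{"wx":0.0006,"wz":-0.001,"tx":0.022,"ty":-0.0012,"tz":0.046,"finger_gap":0.04},{"wx":0.0006,"wz":-0.001,"tx":0.022,"ty":-0.0012,"tz":0.046,"finger_gap":0.04},{"wx":0.0006,"wz":-0.001,"tx":0.022,"ty":-0.0012,"tz":0.046,"finger_gap":0.04}]'
python3 - <<'E'
from h import *
go(pad(.0315,-.0955,.5,.014),tool(-.021,.5))
E
```

```text
clock: 23.88
eef_pos: [0.5942, 0.0096, 0.0453]
tool_rot: [0.692, 0.678, -0.177, 0.173]
ft_force: [1.9, 0.2, 0.4]
grip_width: 0.0539
grasp_force: 65.4
rot [-0.001 -0.     0.   ] d [0.0005 0.0004 0.0004]
```

```bash
for i in 1 2 3; do python3 jog.py '[{"tx":0.002,"tz":0.0036,"finger_gap":0.04},{"tx":0.002,"tz":0.0036,"finger_gap":0.04}]'| egrep 'eef|ft_force'; done
```

```text
eef_pos: [0.5942, 0.0097, 0.0451]
ft_force: [-1.8, 2.7, 8.0]
eef_pos: [0.5943, 0.0099, 0.0448]
ft_force: [-5.1, 4.4, 16.8]
eef_pos: [0.5943, 0.01, 0.0447]
ft_force: [-7.4, 6.9, 25.7]
```

To row units: -0.0045 m is -0.009, -0.0025 m is -0.005.

```bash
python3 jog.py '[{"tx":-0.005,"tz":-0.009,"finger_gap":0.04},{"tx":-0.005,"tz":-0.009,"finger_gap":0.07},{"tx":-0.005,"tz":-0.009,"finger_gap":0.07},{"tx":-0.005,"tz":-0.009,"finger_gap":0.07},{"tx":-0.005,"tz":-0.009,"finger_gap":0.07},{"tx":-0.005,"tz":-0.009,"finger_gap":0.07},{"tx":-0.005,"tz":-0.009,"finger_gap":0.07}]'
python3 - <<'E'
from h import *
b=optics.camera('side')[:,:,::-1]; cv2.imwrite('pics/s6.png',b)
go(pad(.0315,-.0955,.0001,.18),tool(-.021))
E
```

```text
clock: 25.5
eef_pos: [0.5939, 0.0096, 0.0444]
tool_rot: [0.692, 0.678, -0.177, 0.173]
ft_force: [0.0, 0.2, -0.5]
grip_width: 0.0701
grasp_force: 0.0
rot [-0.001  0.5    0.   ] d [-0.092   0.0005 -0.1372]
```

Retreat straight up first (world up = tool (−0.479, 0, −0.878)), then turn upright and check the pocket from the picture numerically.

To row units: -0.137 m is -0.274, -0.135 m is -0.27, 0.5 rad is 0.1592.

```bash
python3 jog.py '[{"tx":-0.04,"tz":-0.074,"finger_gap":0.07},{"tx":-0.09,"tz":-0.16,"finger_gap":0.07},{"tx":-0.134,"tz":-0.246,"finger_gap":0.07},{"wy":0.0541,"tx":-0.16,"tz":-0.26,"finger_gap":0.07},{"wy":0.1082,"tx":-0.17,"tz":-0.27,"finger_gap":0.07},{"wy":0.1592,"tx":-0.184,"tz":-0.274,"finger_gap":0.085},{"wy":0.1592,"tx":-0.184,"tz":-0.274,"finger_gap":0.085},{"wy":0.1592,"tx":-0.184,"tz":-0.274,"finger_gap":0.085}]'
python3 - <<'E'
from h import *
go(W(RQ,(0,.001,.2)),tool(1.414))
E
```

```text
clock: 26.55
eef_pos: [0.5935, -0.0057, 0.2086]
tool_rot: [0.715, 0.699, -0.001, -0.0]
ft_force: [1.1, 0.9, -1.2]
grip_width: 0.0847
grasp_force: 0.0
rot [-1.000e-03 -1.000e-03 -1.436e+00] d [-0.2437  0.0078  0.0442]
```

To row units: -0.2437 m is -0.4874, -0.21 m is -0.42, -1.436 rad is -0.4571.

```bash
python3 jog.py '[{"wz":-0.0573,"tx":-0.06,"ty":0.002,"tz":0.01,"finger_gap":0.085},{"wz":-0.1146,"tx":-0.12,"ty":0.004,"tz":0.02,"finger_gap":0.085},{"wz":-0.1719,"tx":-0.18,"ty":0.006,"tz":0.04,"finger_gap":0.085},{"wz":-0.2292,"tx":-0.24,"ty":0.008,"tz":0.06,"finger_gap":0.085},{"wz":-0.2865,"tx":-0.3,"ty":0.01,"tz":0.08,"finger_gap":0.085},{"wz":-0.3438,"tx":-0.36,"ty":0.012,"tz":0.0884,"finger_gap":0.085},{"wz":-0.4011,"tx":-0.42,"ty":0.014,"tz":0.0884,"finger_gap":0.085},{"wz":-0.4571,"tx":-0.4874,"ty":0.0156,"tz":0.0884,"finger_gap":0.085},{"wz":-0.4571,"tx":-0.4874,"ty":0.0156,"tz":0.0884,"finger_gap":0.085},{"wz":-0.4571,"tx":-0.4874,"ty":0.0156,"tz":0.0884,"finger_gap":0.085}]'
python3 - <<'E'
from h import *
a=optics.camera('top')[:,:,::-1]; cv2.imwrite('pics/t7.png',a)
m=(a[205:270,295:390].astype(int).sum(2)<210).astype(np.uint8)
n,l,st,c=cv2.connectedComponentsWithStats(m)
for i in range(1,n):
    if st[i,4]>60:
        r=cv2.minAreaRect(np.argwhere(l==i)[:,::-1].astype(np.float32)); print(st[i],np.add(r[0],(295,205)),r[1:])
for X in((.059,-.0955,.036),(.059,-.0055,.036),(.004,-.0055,.036),(.004,-.0955,.036)): print(proj('top',W(CQ,X)))
print("ctr",proj('top',W(CQ,(.0315,-.06,.036))))
go(W(RQ,(0,.001,.076)),tool(1.414))
E
```

```text
clock: 27.8
eef_pos: [0.5965, -0.2475, 0.1637]
tool_rot: [0.078, 0.997, 0.0, -0.001]
ft_force: [-0.1, 0.9, -1.1]
grip_width: 0.0848
grasp_force: 0.0
[45  5 43  3 77] [361.01062012 210.57526588] ((42.036865234375, 1.7994377613067627), 1.432096242904663)
[ 47  11  31  19 552] [357. 225.] ((30.0, 18.0), 0.0)
[[374.25734913 215.0443169 ]]
[[342.80709394 214.89496693]]
[[342.74790354 234.01167001]]
[[374.3252273 234.167854 ]]
ctr [[361.86190032 224.5251634 ]]
rot [ 0.001 -0.002  0.002] d [ 0.     -0.0023  0.1235]
```

The green pad lies flat in the rear right pocket (dark patch 31×19 px centred at (357,225), as expected). Next is yellow, going to the front right.

To row units: 0.1235 m is 0.247, -0.0023 m is -0.0046.

```bash
python3 jog.py '[{"ty":-0.0046,"tz":0.1,"finger_gap":0.085},{"ty":-0.0046,"tz":0.18,"finger_gap":0.085},{"ty":-0.0046,"tz":0.247,"finger_gap":0.085},{"ty":-0.0046,"tz":0.247,"finger_gap":0.085},{"ty":-0.0046,"tz":0.247,"finger_gap":0.04},{"ty":-0.0046,"tz":0.247,"finger_gap":0.04},{"ty":-0.0046,"tz":0.247,"finger_gap":0.04},{"ty":-0.0046,"tz":0.247,"finger_gap":0.04},{"ty":-0.0046,"tz":0.247,"finger_gap":0.04}]'
python3 jog.py '[{"tz":-0.06,"finger_gap":0.04},{"tz":-0.16,"finger_gap":0.04},{"tz":-0.24,"finger_gap":0.04},{"tz":-0.3,"finger_gap":0.04},{"tz":-0.3,"finger_gap":0.04},{"tz":-0.3,"finger_gap":0.04}]'
python3 - <<'E'
from h import *
go(W(CQ,(-.0315,-.0755,.235)),tool(-.021))
E
```

```text
clock: 28.98
eef_pos: [0.598, -0.252, 0.0439]
tool_rot: [0.078, 0.997, -0.0, 0.002]
ft_force: [0.7, 1.5, 5.9]
grip_width: 0.0539
grasp_force: 64.1
clock: 29.72
eef_pos: [0.5954, -0.2515, 0.1899]
tool_rot: [0.078, 0.997, 0.0, -0.001]
ft_force: [-0.4, -0.0, -0.9]
grip_width: 0.0541
grasp_force: 65.3
rot [-1.000e-03 -2.000e-03  1.436e+00] d [ 0.106   0.2651 -0.0092]
```

To row units: 0.2651 m is 0.5302, 0.065 m is 0.13, 1.435 rad is 0.4568.

```bash
python3 jog.py '[{"wz":0.0573,"tx":0.02,"ty":0.06,"finger_gap":0.04},{"wz":0.1146,"tx":0.04,"ty":0.12,"finger_gap":0.04},{"wz":0.1719,"tx":0.07,"ty":0.2,"tz":-0.02,"finger_gap":0.04},{"wz":0.2292,"tx":0.1,"ty":0.28,"tz":-0.022,"finger_gap":0.04},{"wz":0.2865,"tx":0.13,"ty":0.35,"tz":-0.022,"finger_gap":0.04},{"wz":0.3438,"tx":0.16,"ty":0.42,"tz":-0.022,"finger_gap":0.04},{"wz":0.4011,"tx":0.188,"ty":0.48,"tz":-0.022,"finger_gap":0.04},{"wz":0.4568,"tx":0.212,"ty":0.5302,"tz":-0.022,"finger_gap":0.04},{"wz":0.4568,"tx":0.212,"ty":0.5302,"tz":-0.022,"finger_gap":0.04},{"wz":0.4568,"tx":0.212,"ty":0.5302,"tz":-0.022,"finger_gap":0.04}]'
python3 - <<'E'
from h import *
go(pad(-.0315,-.097,.5,.045,.065),tool(-.021,.5))
E
```

```text
clock: 30.98
eef_pos: [0.5319, 0.0264, 0.2009]
tool_rot: [0.714, 0.7, -0.001, -0.001]
ft_force: [0.7, 0.1, -1.8]
grip_width: 0.0538
grasp_force: 65.2
rot [-0.002 -0.5    0.003] d [-0.0165  0.0004  0.1248]
```

To row units: 0.1243 m is 0.2486, 0.045 m is 0.09, -0.5 rad is -0.1592.

```bash
python3 jog.py '[{"wy":-0.0541,"tx":-0.01,"tz":0.04,"finger_gap":0.04},{"wx":-0.0006,"wy":-0.1082,"tx":-0.02,"tz":0.09,"finger_gap":0.04},{"wx":-0.0006,"wy":-0.1592,"wz":0.001,"tx":-0.0312,"tz":0.15,"finger_gap":0.04},{"wx":-0.0006,"wy":-0.1592,"wz":0.001,"tx":-0.0312,"tz":0.17,"finger_gap":0.04},{"wx":-0.0006,"wy":-0.1592,"wz":0.001,"tx":-0.0312,"ty":0.0008,"tz":0.17,"finger_gap":0.04},{"wx":-0.0006,"wy":-0.1592,"wz":0.001,"tx":-0.0312,"ty":0.0008,"tz":0.22,"finger_gap":0.04},{"wx":-0.0006,"wy":-0.1592,"wz":0.001,"tx":-0.0312,"ty":0.0008,"tz":0.2486,"finger_gap":0.04},{"wx":-0.0006,"wy":-0.1592,"wz":0.001,"tx":-0.0312,"ty":0.0008,"tz":0.2486,"finger_gap":0.04},{"wx":-0.0006,"wy":-0.1592,"wz":0.001,"tx":-0.0312,"ty":0.0008,"tz":0.2486,"finger_gap":0.04}]'
python3 - <<'E'
from h import *
go(pad(-.0315,-.096,.5,.0145,.065),tool(-.021,.5))
E
```

```text
clock: 32.1
eef_pos: [0.5332, 0.0108, 0.0791]
tool_rot: [0.694, 0.677, -0.175, 0.174]
ft_force: [-0.6, 0.3, -1.2]
grip_width: 0.0539
grasp_force: 65.2
rot [ 0.002 -0.001 -0.004] d [ 0.016  -0.0017  0.0293]
```

To row units: 0.0285 m is 0.057, 0.02 m is 0.04, -0.002 rad is -0.0006.

```bash
python3 jog.py '[{"wx":0.0003,"wz":-0.0006,"tx":0.01,"ty":-0.002,"tz":0.02,"finger_gap":0.04},{"wx":0.0003,"wz":-0.0006,"tx":0.02,"ty":-0.002,"tz":0.04,"finger_gap":0.04},{"wx":0.0003,"wz":-0.0006,"tx":0.031,"ty":-0.002,"tz":0.057,"finger_gap":0.04},{"wx":0.0003,"wz":-0.0006,"tx":0.031,"ty":-0.002,"tz":0.057,"finger_gap":0.04},{"wx":0.0003,"wz":-0.0006,"tx":0.031,"ty":-0.002,"tz":0.057,"finger_gap":0.04},{"wx":0.0003,"wz":-0.0006,"tx":0.031,"ty":-0.002,"tz":0.057,"finger_gap":0.04}]'
python3 - <<'E'
from h import *
go(pad(-.0315,-.096,.5,.0145,.065),tool(-.021,.5))
E
for i in 1 2; do python3 jog.py '[{"tx":0.001,"tz":0.0018,"finger_gap":0.04},{"tx":0.001,"tz":0.0018,"finger_gap":0.04}]'| egrep 'eef|ft_force'; done
```

```text
clock: 32.85
eef_pos: [0.5312, 0.0111, 0.0458]
tool_rot: [0.692, 0.678, -0.177, 0.173]
ft_force: [-2.2, 0.7, 5.3]
grip_width: 0.0537
grasp_force: 66.0
rot [-0.     0.001  0.001] d [-0.0001  0.0004  0.0002]
eef_pos: [0.5313, 0.0112, 0.0457]
ft_force: [-3.4, 2.5, 10.8]
eef_pos: [0.5313, 0.0113, 0.0455]
ft_force: [-4.8, 4.6, 15.2]
```

On the pocket floor at the expected height. Release, wait, retreat upward.

To row units: -0.0027 m is -0.0054, -0.0015 m is -0.003.

```bash
python3 jog.py '[{"tx":-0.003,"tz":-0.0054,"finger_gap":0.04},{"tx":-0.003,"tz":-0.0054,"finger_gap":0.07},{"tx":-0.003,"tz":-0.0054,"finger_gap":0.07},{"tx":-0.003,"tz":-0.0054,"finger_gap":0.07},{"tx":-0.003,"tz":-0.0054,"finger_gap":0.07},{"tx":-0.003,"tz":-0.0054,"finger_gap":0.07},{"tx":-0.003,"tz":-0.0054,"finger_gap":0.07}]'
python3 jog.py '[{"tx":-0.04,"tz":-0.074,"finger_gap":0.07},{"tx":-0.09,"tz":-0.16,"finger_gap":0.07},{"tx":-0.134,"tz":-0.246,"finger_gap":0.07},{"wy":0.0541,"tx":-0.16,"tz":-0.26,"finger_gap":0.07},{"wy":0.1082,"tx":-0.17,"tz":-0.27,"finger_gap":0.07},{"wy":0.1592,"tx":-0.184,"tz":-0.274,"finger_gap":0.085},{"wy":0.1592,"tx":-0.184,"tz":-0.274,"finger_gap":0.085},{"wy":0.1592,"tx":-0.184,"tz":-0.274,"finger_gap":0.085}]'
python3 - <<'E'
from h import *
go(W(RQ,(-.052,.001,.2)),tool(1.414))
E
```

```text
clock: 34.22
eef_pos: [0.5315, 0.0112, 0.0465]
tool_rot: [0.692, 0.678, -0.177, 0.173]
ft_force: [-0.7, 0.6, -0.0]
grip_width: 0.0699
grasp_force: 0.0
clock: 35.22
eef_pos: [0.5309, -0.0041, 0.2106]
tool_rot: [0.715, 0.699, -0.0, -0.0]
ft_force: [0.3, -0.2, -0.2]
grip_width: 0.0852
grasp_force: 0.0
rot [-1.000e-03 -0.000e+00 -1.436e+00] d [-0.2369  0.0189  0.0462]
```

The manual's scale: shifts go in shares of 0.5 m and turns go in shares of pi rad. Converting my numbers, -0.2369 m is -0.4738, -0.21 m is -0.42, -1.436 rad is -0.4571.

```bash
python3 jog.py '[{"wz":-0.0573,"tx":-0.06,"ty":0.004,"tz":0.01,"finger_gap":0.085},{"wz":-0.1146,"tx":-0.12,"ty":0.008,"tz":0.02,"finger_gap":0.085},{"wz":-0.1719,"tx":-0.18,"ty":0.014,"tz":0.04,"finger_gap":0.085},{"wz":-0.2292,"tx":-0.24,"ty":0.018,"tz":0.06,"finger_gap":0.085},{"wz":-0.2865,"tx":-0.3,"ty":0.024,"tz":0.08,"finger_gap":0.085},{"wz":-0.3438,"tx":-0.36,"ty":0.028,"tz":0.0924,"finger_gap":0.085},{"wz":-0.4011,"tx":-0.42,"ty":0.034,"tz":0.0924,"finger_gap":0.085},{"wz":-0.4571,"tx":-0.4738,"ty":0.0378,"tz":0.0924,"finger_gap":0.085},{"wz":-0.4571,"tx":-0.4738,"ty":0.0378,"tz":0.0924,"finger_gap":0.085},{"wz":-0.4571,"tx":-0.4738,"ty":0.0378,"tz":0.0924,"finger_gap":0.085}]'
cat > chk.py <<'E'
from h import *
import sys
a=optics.camera('top')[:,:,::-1]; cv2.imwrite(f'pics/{sys.argv[1]}.png',a)
m=(a[205:270,295:390].astype(int).sum(2)<210).astype(np.uint8)
n,l,st,c=cv2.connectedComponentsWithStats(m)
for i in range(1,n):
    if st[i,4]>60: print(st[i]+[295,205,0,0,0])
print("want",[proj('top',W(CQ,(x,y,.036)))[0].round(1) for x,y in((.0315,-.06),(-.0315,-.06),(-.0315,.06))])
E
python3 chk.py t8
python3 - <<'E'
from h import *
go(W(RQ,(-.052,.001,.076)),tool(1.414))
E
```

```text
clock: 36.48
eef_pos: [0.5452, -0.2393, 0.1638]
tool_rot: [0.078, 0.997, 0.001, -0.001]
ft_force: [0.1, 0.1, -0.9]
grip_width: 0.0852
grasp_force: 0.0
[340 210  43   3  77]
[342 216  31  19 553]
[342 238  31  19 529]
want [array([361.9, 224.5]), array([361.9, 246.5]), array([319.7, 246.3])]
rot [ 0.001 -0.001  0.002] d [ 1.000e-04 -2.300e-03  1.235e-01]
```

Both right-hand pads lie flat (31×19 px patches). Red pad next.

To row units: 0.1235 m is 0.247, 0.09 m is 0.18.

```bash
python3 jog.py '[{"ty":-0.0046,"tz":0.1,"finger_gap":0.085},{"ty":-0.0046,"tz":0.18,"finger_gap":0.085},{"ty":-0.0046,"tz":0.247,"finger_gap":0.085},{"ty":-0.0046,"tz":0.247,"finger_gap":0.085},{"ty":-0.0046,"tz":0.247,"finger_gap":0.04},{"ty":-0.0046,"tz":0.247,"finger_gap":0.04},{"ty":-0.0046,"tz":0.247,"finger_gap":0.04},{"ty":-0.0046,"tz":0.247,"finger_gap":0.04},{"ty":-0.0046,"tz":0.247,"finger_gap":0.04}]'
python3 jog.py '[{"tz":-0.06,"finger_gap":0.04},{"tz":-0.16,"finger_gap":0.04},{"tz":-0.24,"finger_gap":0.04},{"tz":-0.3,"finger_gap":0.04},{"tz":-0.3,"finger_gap":0.04},{"tz":-0.3,"finger_gap":0.04}]'
python3 - <<'E'
from h import *
go(W(CQ,(-.0315,.0755,.235)),tool(-.021))
E
```

```text
clock: 37.65
eef_pos: [0.5468, -0.2439, 0.0437]
tool_rot: [0.078, 0.997, -0.0, 0.003]
ft_force: [0.9, 1.0, 6.1]
grip_width: 0.0537
grasp_force: 63.9
clock: 38.4
eef_pos: [0.5441, -0.2433, 0.1902]
tool_rot: [0.078, 0.997, 0.0, -0.001]
ft_force: [0.2, -0.7, -1.7]
grip_width: 0.0535
grasp_force: 65.1
rot [-0.000e+00 -1.000e-03  1.435e+00] d [ 0.0745  0.4146 -0.009 ]
```

To row units: 0.4146 m is 0.8292, 0.37 m is 0.74, 1.435 rad is 0.4568.

```bash
python3 jog.py '[{"wz":0.0573,"tx":0.02,"ty":0.1,"finger_gap":0.04},{"wz":0.1146,"tx":0.04,"ty":0.2,"tz":-0.01,"finger_gap":0.04},{"wz":0.1719,"tx":0.06,"ty":0.31,"tz":-0.018,"finger_gap":0.04},{"wz":0.2292,"tx":0.08,"ty":0.42,"tz":-0.018,"finger_gap":0.04},{"wz":0.2865,"tx":0.1,"ty":0.53,"tz":-0.018,"finger_gap":0.04},{"wz":0.3438,"tx":0.114,"ty":0.64,"tz":-0.018,"finger_gap":0.04},{"wz":0.4011,"tx":0.13,"ty":0.74,"tz":-0.018,"finger_gap":0.04},{"wz":0.4568,"tx":0.149,"ty":0.8292,"tz":-0.018,"finger_gap":0.04},{"wz":0.4568,"tx":0.149,"ty":0.8292,"tz":-0.018,"finger_gap":0.04},{"wz":0.4568,"tx":0.149,"ty":0.8292,"tz":-0.018,"finger_gap":0.04}]'
python3 - <<'E'
from h import *
go(pad(-.0315,.096,-.5,.045,.065),tool(-.021,-.5))
E
```

```text
clock: 39.65
eef_pos: [0.5346, 0.1772, 0.1986]
tool_rot: [0.714, 0.7, -0.001, -0.001]
ft_force: [-0.6, -0.4, -1.2]
grip_width: 0.0539
grasp_force: 65.0
rot [-0.003  0.501  0.001] d [0.0168 0.0009 0.1224]
```

To row units: 0.1224 m is 0.2448, 0.11 m is 0.22, 0.501 rad is 0.1595.

```bash
python3 jog.py '[{"wy":0.0541,"tx":0.01,"tz":0.04,"finger_gap":0.04},{"wx":-0.0006,"wy":0.1082,"tx":0.02,"tz":0.09,"finger_gap":0.04},{"wx":-0.0006,"wy":0.1595,"wz":0.0003,"tx":0.0336,"tz":0.15,"finger_gap":0.04},{"wx":-0.0006,"wy":0.1595,"wz":0.0003,"tx":0.0336,"tz":0.17,"finger_gap":0.04},{"wx":-0.0006,"wy":0.1595,"wz":0.0003,"tx":0.0336,"ty":0.001,"tz":0.17,"finger_gap":0.04},{"wx":-0.0006,"wy":0.1595,"wz":0.0003,"tx":0.0336,"ty":0.001,"tz":0.22,"finger_gap":0.04},{"wx":-0.0006,"wy":0.1595,"wz":0.0003,"tx":0.0336,"ty":0.001,"tz":0.2448,"finger_gap":0.04},{"wx":-0.0006,"wy":0.1595,"wz":0.0003,"tx":0.0336,"ty":0.001,"tz":0.2448,"finger_gap":0.04},{"wx":-0.0006,"wy":0.1595,"wz":0.0003,"tx":0.0336,"ty":0.001,"tz":0.2448,"finger_gap":0.04}]'
python3 - <<'E'
from h import *
go(pad(-.0315,.096,-.5,.0145,.065),tool(-.021,-.5))
E
```

```text
clock: 40.78
eef_pos: [0.5372, 0.1951, 0.079]
tool_rot: [0.692, 0.678, 0.179, -0.172]
ft_force: [0.5, 1.1, -1.4]
grip_width: 0.0537
grasp_force: 65.1
rot [ 0.003 -0.002  0.002] d [-0.0171 -0.0019  0.0286]
```

To row units: 0.028 m is 0.056, 0.02 m is 0.04, -0.001 rad is -0.0003.

```bash
python3 jog.py '[{"wx":0.0003,"wz":0.0003,"tx":-0.01,"ty":-0.002,"tz":0.02,"finger_gap":0.04},{"wx":0.0003,"wz":0.0003,"tx":-0.02,"ty":-0.002,"tz":0.04,"finger_gap":0.04},{"wx":0.0003,"wy":-0.0003,"wz":0.0003,"tx":-0.0332,"ty":-0.002,"tz":0.056,"finger_gap":0.04},{"wx":0.0003,"wy":-0.0003,"wz":0.0003,"tx":-0.0332,"ty":-0.002,"tz":0.056,"finger_gap":0.04},{"wx":0.0003,"wy":-0.0003,"wz":0.0003,"tx":-0.0332,"ty":-0.002,"tz":0.056,"finger_gap":0.04},{"wx":0.0003,"wy":-0.0003,"wz":0.0003,"tx":-0.0332,"ty":-0.002,"tz":0.056,"finger_gap":0.04}]'
python3 - <<'E'
from h import *
go(pad(-.0315,.096,-.5,.0145,.065),tool(-.021,-.5))
E
python3 jog.py '[{"tx":-0.001,"tz":0.0018,"finger_gap":0.04},{"tx":-0.001,"tz":0.0018,"finger_gap":0.04}]'| egrep 'eef|ft_force'
```

```text
clock: 41.52
eef_pos: [0.5354, 0.1934, 0.0451]
tool_rot: [0.693, 0.677, 0.177, -0.173]
ft_force: [0.1, -0.4, -0.7]
grip_width: 0.0539
grasp_force: 65.1
rot [ 0.001 -0.    -0.001] d [ 0.0007  0.     -0.0003]
eef_pos: [0.5356, 0.1934, 0.0443]
ft_force: [0.4, -0.6, -0.5]
```

To row units: 0.0009 m is 0.0018, -0.0005 m is -0.001.

```bash
python3 jog.py '[{"tx":-0.001,"tz":0.0018,"finger_gap":0.04},{"tx":-0.001,"tz":0.0018,"finger_gap":0.04}]'| egrep 'eef|ft_force';python3 jog.py '[{"tx":-0.001,"tz":0.0018,"finger_gap":0.04},{"tx":-0.001,"tz":0.0018,"finger_gap":0.04}]'| egrep 'eef|ft_force'
```

```text
eef_pos: [0.5356, 0.1934, 0.044]
ft_force: [-1.4, -2.1, 4.3]
eef_pos: [0.5357, 0.1934, 0.0439]
ft_force: [-2.9, -4.0, 9.7]
```

To row units: -0.0018 m is -0.0036, 0.001 m is 0.002.

```bash
python3 jog.py '[{"tx":0.002,"tz":-0.0036,"finger_gap":0.04},{"tx":0.002,"tz":-0.0036,"finger_gap":0.07},{"tx":0.002,"tz":-0.0036,"finger_gap":0.07},{"tx":0.002,"tz":-0.0036,"finger_gap":0.07},{"tx":0.002,"tz":-0.0036,"finger_gap":0.07},{"tx":0.002,"tz":-0.0036,"finger_gap":0.07},{"tx":0.002,"tz":-0.0036,"finger_gap":0.07}]'
python3 jog.py '[{"tx":0.04,"tz":-0.074,"finger_gap":0.07},{"tx":0.09,"tz":-0.16,"finger_gap":0.07},{"tx":0.134,"tz":-0.246,"finger_gap":0.07},{"wy":-0.0541,"tx":0.16,"tz":-0.26,"finger_gap":0.07},{"wy":-0.1082,"tx":0.17,"tz":-0.27,"finger_gap":0.07},{"wy":-0.1592,"tx":0.184,"tz":-0.274,"finger_gap":0.04},{"wy":-0.1592,"tx":0.184,"tz":-0.274,"finger_gap":0.0},{"wy":-0.1592,"tx":0.184,"tz":-0.274,"finger_gap":0}]'
python3 - <<'E'
from h import *
# wait point beside the left flap, outside, out of the top view
go(W(CQ,(0,.20,.20)),tool(-.021))
E
```

```text
clock: 43.15
eef_pos: [0.5354, 0.1934, 0.0442]
tool_rot: [0.693, 0.677, 0.177, -0.173]
ft_force: [0.4, 1.0, 0.6]
grip_width: 0.07
grasp_force: 0.0
clock: 44.15
eef_pos: [0.5353, 0.2085, 0.208]
tool_rot: [0.715, 0.699, -0.0, -0.0]
ft_force: [-0.4, 0.4, 0.6]
grip_width: 0.0155
grasp_force: 0.0
rot [-0.001 -0.001 -0.001] d [0.0938 0.0319 0.0435]
```

To row units: 0.0938 m is 0.1876, 0.05 m is 0.1.

```bash
python3 jog.py '[{"tx":0.1,"ty":0.03,"finger_gap":0},{"tx":0.1876,"ty":0.0638,"finger_gap":0},{"tx":0.1876,"ty":0.0638,"finger_gap":0},{"tx":0.1876,"ty":0.0638,"tz":0.06,"finger_gap":0},{"tx":0.1876,"ty":0.0638,"tz":0.087,"finger_gap":0},{"tx":0.1876,"ty":0.0638,"tz":0.087,"finger_gap":0}]'
python3 chk.py t9
python3 - <<'E'
from h import *
def fl(o,z): go(W(CQ,(0,.118+o,.056+z)),tool(-.021))
for p in((.080,.045),(.016,.045),(-.004,.053),(-.024,.0425),(-.038,.026),(-.044,.003)): fl(*p)
E
```

```text
clock: 44.9
eef_pos: [0.5688, 0.2995, 0.1638]
tool_rot: [0.716, 0.699, -0.001, -0.001]
ft_force: [0.5, -0.8, 0.3]
grip_width: 0.0
grasp_force: 0.0
[340 210  43   3  77]
[342 216  31  19 556]
[309 238  31  19 519]
[342 238  31  19 536]
want [array([361.9, 224.5]), array([361.9, 246.5]), array([319.7, 246.3])]
rot [-0.001  0.    -0.003] d [-0.0005 -0.0004  0.0997]
rot [-0.001  0.    -0.003] d [-0.0645 -0.0002  0.0997]
rot [-0.001  0.    -0.003] d [-0.0845 -0.0001  0.0917]
rot [-0.001  0.    -0.003] d [-1.045e-01 -1.000e-04  1.022e-01]
rot [-0.001  0.    -0.003] d [-0.1185 -0.      0.1187]
rot [-0.001  0.    -0.003] d [-0.1245  0.      0.1417]
```

All three pads show as 31×19 px black patches in their pockets, grip up. Now the left flap.

To row units: 0.142 m is 0.284, 0.136 m is 0.272.

```bash
python3 jog.py '[{"tz":0.1,"finger_gap":0},{"tz":0.2,"finger_gap":0},{"tz":0.2,"finger_gap":0},{"tx":-0.06,"tz":0.2,"finger_gap":0},{"tx":-0.129,"tz":0.2,"finger_gap":0},{"tx":-0.17,"tz":0.184,"finger_gap":0},{"tx":-0.21,"tz":0.204,"finger_gap":0},{"tx":-0.238,"tz":0.238,"finger_gap":0},{"tx":-0.249,"tz":0.272,"finger_gap":0},{"tx":-0.249,"tz":0.284,"finger_gap":0}]'
python3 jog.py '[{"finger_gap":0},{"tz":0.002,"finger_gap":0}]'
python3 - <<'E'
from h import *
go(W(CQ,(0,-.198,.20)),tool(-.021))
E
```

```text
clock: 46.2
eef_pos: [0.5668, 0.1753, 0.0245]
tool_rot: [0.715, 0.699, -0.001, 0.001]
ft_force: [-9.7, -6.8, 30.8]
grip_width: 0.0003
grasp_force: 15.4
clock: 46.45
eef_pos: [0.5668, 0.1753, 0.0247]
tool_rot: [0.715, 0.699, -0.001, 0.001]
ft_force: [-6.8, -6.4, 19.0]
grip_width: 0.0001
grasp_force: 9.3
rot [ 0.001  0.003 -0.002] d [-0.272   0.0004 -0.139 ]
```

To row units: -0.272 m is -0.544, -0.25 m is -0.5.

```bash
python3 jog.py '[{"tz":-0.12,"finger_gap":0},{"tx":-0.04,"tz":-0.24,"finger_gap":0},{"tx":-0.16,"tz":-0.278,"finger_gap":0},{"tx":-0.28,"tz":-0.278,"finger_gap":0},{"tx":-0.4,"tz":-0.278,"finger_gap":0},{"tx":-0.5,"tz":-0.278,"finger_gap":0},{"tx":-0.544,"tz":-0.278,"finger_gap":0},{"tx":-0.544,"tz":-0.278,"finger_gap":0},{"tx":-0.544,"tz":-0.278,"finger_gap":0}]'
python3 - <<'E'
from h import *
def fl(o,z): go(W(CQ,(0,-.118-o,.056+z)),tool(-.021))
for p in((.080,.045),(.016,.045),(-.004,.053),(-.024,.0425),(-.038,.026),(-.044,.003)): fl(*p)
E
```

```text
clock: 47.58
eef_pos: [0.561, -0.0942, 0.1611]
tool_rot: [0.715, 0.699, 0.0, -0.0]
ft_force: [0.6, -0.6, -0.2]
grip_width: 0.0002
grasp_force: 0.0
rot [ 0.    -0.001 -0.001] d [-0.0021 -0.0002  0.0956]
rot [ 0.    -0.001 -0.001] d [ 0.0619 -0.0002  0.0956]
rot [ 0.    -0.001 -0.001] d [ 0.0819 -0.0002  0.0876]
rot [ 0.    -0.001 -0.001] d [ 0.1019 -0.0002  0.0982]
rot [ 0.    -0.001 -0.001] d [ 0.1159 -0.0002  0.1147]
rot [ 0.    -0.001 -0.001] d [ 0.1218 -0.0002  0.1377]
```

To row units: 0.1377 m is 0.2754, 0.132 m is 0.264.

```bash
python3 jog.py '[{"tx":-0.004,"tz":0.1,"finger_gap":0},{"tx":-0.004,"tz":0.191,"finger_gap":0},{"tx":-0.004,"tz":0.191,"finger_gap":0},{"tx":0.06,"tz":0.191,"finger_gap":0},{"tx":0.124,"tz":0.191,"finger_gap":0},{"tx":0.164,"tz":0.175,"finger_gap":0},{"tx":0.204,"tz":0.196,"finger_gap":0},{"tx":0.232,"tz":0.229,"finger_gap":0},{"tx":0.244,"tz":0.264,"finger_gap":0},{"tx":0.244,"tz":0.2754,"finger_gap":0}]'
python3 jog.py '[{"finger_gap":0},{"tz":0.002,"finger_gap":0},{"tz":0.002,"finger_gap":0}]'
python3 - <<'E'
from h import *
go(W(CQ,(.02,-.06,.23)),tool(-.021))
go(W(CQ,(.142,-.04,.23)),tool(-.021))
E
```

```text
clock: 48.82
eef_pos: [0.5631, 0.0288, 0.0243]
tool_rot: [0.715, 0.7, 0.001, -0.001]
ft_force: [-11.5, 3.1, 36.3]
grip_width: 0.0001
grasp_force: 18.6
clock: 49.2
eef_pos: [0.563, 0.0288, 0.0247]
tool_rot: [0.715, 0.699, 0.001, -0.001]
ft_force: [-7.5, 4.2, 20.3]
grip_width: -0.0002
grasp_force: 10.4
rot [ 0.    -0.004 -0.001] d [ 0.0136  0.0205 -0.1697]
rot [ 0.    -0.004 -0.001] d [ 0.0336  0.1425 -0.1696]
```

To row units: -0.1696 m is -0.3392, -0.12 m is -0.24.

```bash
python3 jog.py '[{"tx":0.01,"ty":0.01,"tz":-0.12,"finger_gap":0},{"tx":0.02,"ty":0.02,"tz":-0.24,"finger_gap":0},{"tx":0.04,"ty":0.04,"tz":-0.32,"finger_gap":0},{"tx":0.0672,"ty":0.14,"tz":-0.3392,"finger_gap":0},{"tx":0.0672,"ty":0.22,"tz":-0.3392,"finger_gap":0},{"tx":0.0672,"ty":0.285,"tz":-0.3392,"finger_gap":0},{"tx":0.0672,"ty":0.285,"tz":-0.3392,"finger_gap":0},{"tx":0.0672,"ty":0.285,"tz":-0.3392,"finger_gap":0},{"tx":0.0672,"ty":0.285,"tz":-0.3392,"finger_gap":0}]'
python3 - <<'E'
from h import *
def fl(o,z): go(W(CQ,(.071+o,-.04,.0615+z)),tool(-.021))
a=.0145
fl(.071,.062)
rho=.065
for t in(1.57,1.2,.8,.4,0): fl(-rho*np.cos(t)+.005*np.sin(t)+a,rho*np.sin(t)+.005*np.cos(t)-(.002 if t==0 else 0))
b=optics.camera('top')[:,:,::-1];cv2.imwrite('pics/t10.png',b)
E
```

```text
clock: 50.32
eef_pos: [0.706, 0.0574, 0.1923]
tool_rot: [0.715, 0.699, 0.0, -0.0]
ft_force: [-0.0, 0.2, 0.4]
grip_width: 0.0005
grasp_force: 0.0
rot [-0.    -0.    -0.001] d [1.300e-03 1.000e-04 1.043e-01]
rot [-0.    -0.    -0.001] d [ 0.0012 -0.0514  0.1013]
rot [-0.    -0.    -0.001] d [ 0.0012 -0.0753  0.1039]
rot [-0.    -0.    -0.001] d [ 0.0011 -0.0981  0.1162]
rot [-0.    -0.    -0.001] d [ 0.0011 -0.1143  0.1364]
rot [-0.    -0.    -0.001] d [ 0.0011 -0.1214  0.1633]
```

To row units: 0.1633 m is 0.3266, 0.155 m is 0.31.

```bash
python3 jog.py '[{"tx":0.002,"tz":0.1,"finger_gap":0},{"tx":0.002,"tz":0.206,"finger_gap":0},{"tx":0.002,"tz":0.206,"finger_gap":0},{"tx":0.002,"ty":-0.052,"tz":0.204,"finger_gap":0},{"tx":0.002,"ty":-0.1028,"tz":0.2026,"finger_gap":0},{"tx":0.002,"ty":-0.1506,"tz":0.208,"finger_gap":0},{"tx":0.002,"ty":-0.196,"tz":0.232,"finger_gap":0},{"tx":0.002,"ty":-0.228,"tz":0.272,"finger_gap":0},{"tx":0.002,"ty":-0.2428,"tz":0.31,"finger_gap":0},{"tx":0.002,"ty":-0.2428,"tz":0.3266,"finger_gap":0}]'
python3 jog.py '[{"finger_gap":0},{"tz":0.002,"finger_gap":0},{"tz":0.002,"finger_gap":0}]'
python3 - <<'E'
from h import *
b=optics.camera('side')[:,:,::-1];cv2.imwrite('pics/s11.png',b)
go(W(CQ,(-.16,-.04,.23)),tool(-.021))
E
```

```text
clock: 51.62
eef_pos: [0.5868, 0.0615, 0.0312]
tool_rot: [0.715, 0.699, 0.002, 0.001]
ft_force: [-0.6, 0.4, 0.3]
grip_width: -0.0001
grasp_force: 0.2
clock: 52.0
eef_pos: [0.5877, 0.0614, 0.0305]
tool_rot: [0.715, 0.699, 0.002, 0.001]
ft_force: [-2.6, -0.6, 8.0]
grip_width: -0.0
grasp_force: 3.9
rot [ 0.005 -0.001 -0.001] d [-0.0003 -0.1828 -0.1649]
```

To row units: -0.1828 m is -0.3656, -0.165 m is -0.33.

```bash
python3 jog.py '[{"tz":-0.12,"finger_gap":0},{"ty":-0.02,"tz":-0.24,"finger_gap":0},{"ty":-0.1,"tz":-0.32,"finger_gap":0},{"ty":-0.2,"tz":-0.33,"finger_gap":0},{"ty":-0.3,"tz":-0.33,"finger_gap":0},{"ty":-0.3656,"tz":-0.33,"finger_gap":0},{"ty":-0.3656,"tz":-0.33,"finger_gap":0},{"ty":-0.3656,"tz":-0.33,"finger_gap":0},{"ty":-0.3656,"tz":-0.33,"finger_gap":0}]'
python3 - <<'E'
from h import *
def fl(o,z): go(W(CQ,(-.071-o,-.04,.067+z)),tool(-.021))
a=.0145
fl(.080,.058)
rho=.065
for t in(1.57,1.2,.8,.4,0): fl(-rho*np.cos(t)+.005*np.sin(t)+a,rho*np.sin(t)+.005*np.cos(t)-(.002 if t==0 else 0))
E
```

```text
clock: 53.18
eef_pos: [0.4041, 0.0653, 0.1929]
tool_rot: [0.715, 0.699, 0.001, 0.0]
ft_force: [-0.3, 0.0, 0.2]
grip_width: -0.0004
grasp_force: 0.0
rot [ 0.001 -0.    -0.001] d [-0.0003  0.009   0.1034]
rot [ 0.001 -0.    -0.001] d [-0.0002  0.0695  0.0965]
rot [ 0.001 -0.    -0.001] d [-0.0001  0.0934  0.0991]
rot [ 0.001 -0.    -0.001] d [-1.000e-04  1.161e-01  1.114e-01]
rot [ 0.001 -0.    -0.001] d [-1.000e-04  1.323e-01  1.316e-01]
rot [ 0.001 -0.    -0.001] d [-1.000e-04  1.394e-01  1.586e-01]
```

To row units: 0.1586 m is 0.3172, 0.151 m is 0.302.

```bash
python3 jog.py '[{"ty":0.018,"tz":0.1,"finger_gap":0},{"ty":0.018,"tz":0.204,"finger_gap":0},{"ty":0.07,"tz":0.2,"finger_gap":0},{"ty":0.139,"tz":0.193,"finger_gap":0},{"ty":0.1868,"tz":0.198,"finger_gap":0},{"ty":0.232,"tz":0.2228,"finger_gap":0},{"ty":0.2646,"tz":0.2632,"finger_gap":0},{"ty":0.2788,"tz":0.302,"finger_gap":0},{"ty":0.2788,"tz":0.3172,"finger_gap":0},{"ty":0.2788,"tz":0.3172,"finger_gap":0}]'
python3 jog.py '[{"tz":0.002,"finger_gap":0},{"tz":0.002,"finger_gap":0},{"tz":0.002,"finger_gap":0}]'
python3 - <<'E'
from h import *
go(W(CQ,(-.02,-.04,.2)),tool(-.021))
E
```

```text
clock: 54.42
eef_pos: [0.544, 0.062, 0.0359]
tool_rot: [0.715, 0.699, 0.001, 0.001]
ft_force: [-2.5, -0.4, 11.2]
grip_width: -0.0001
grasp_force: 5.5
clock: 54.8
eef_pos: [0.5441, 0.062, 0.0358]
tool_rot: [0.715, 0.699, 0.002, 0.001]
ft_force: [-3.1, -0.8, 15.2]
grip_width: -0.0001
grasp_force: 7.7
rot [ 0.004 -0.    -0.002] d [ 0.0002  0.0006 -0.1287]
```

To row units: -0.129 m is -0.258, -0.06 m is -0.12.

```bash
python3 jog.py '[{"tz":-0.12,"finger_gap":0},{"tz":-0.24,"finger_gap":0},{"tz":-0.258,"finger_gap":0},{"tz":-0.258,"finger_gap":0.06}]' | grep clock
python3 - <<'E'
from h import *
a=optics.camera('top'); b=optics.camera('side')
cv2.imwrite('pics/t12.png',a[:,:,::-1]);cv2.imwrite('pics/s12.png',b[:,:,::-1])
t0=cv2.imread('pics/top0.png')
def blob(im,r0,r1,c0,c1,th):
    m=(im[r0:r1,c0:c1].astype(int).sum(2)<th).astype(np.uint8); n,l,st,c=cv2.connectedComponentsWithStats(m)
    i=1+np.argmax(st[1:,4]); print(st[i]+[c0,r0,0,0,0],c[i]+[c0,r0]); return c[i]+[c0,r0]
k=blob(a,258,282,424,448,300); k2=blob(t0,258,282,424,448,300); print(at('top',*k,.077),at('top',*k2,.077))
cv2.imwrite('pics/last.png',np.vstack([cv2.resize(a[190:290,270:450,::-1],None,fx=3,fy=3,interpolation=cv2.INTER_CUBIC),cv2.resize(b[190:290,280:460,::-1],None,fx=3,fy=3,interpolation=cv2.INTER_CUBIC)]))
E
```

```text
clock: 55.3
[433 266  14   8  77] [438.50649351 269.2987013 ]
[424 272   5  10  27] [425.74074074 277.2962963 ]
[ 0.4632896  -0.16413583  0.077     ] [ 0.44202588 -0.12826537  0.077     ]
```

View pics/last.png

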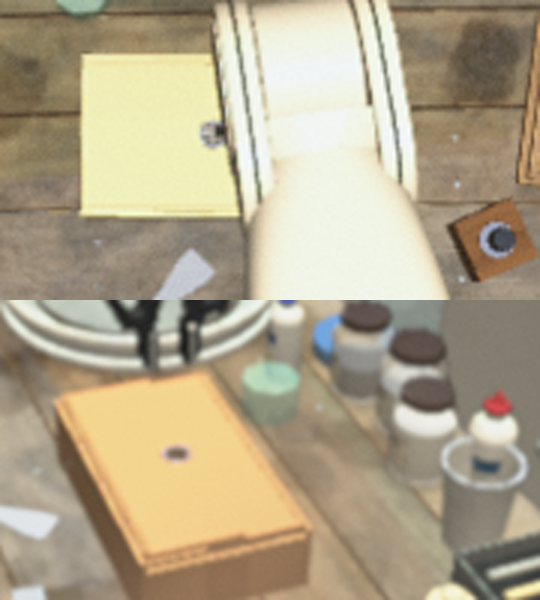

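The picture shows the carton fully closed, with the eyelet at top (340.5,234.5) and side (338.7,241). The pin knob is at top (437,270).

Run:
```python
from h import *
print("hole",tri((340.5,234.4),(338.5,241)),at('top',340.5,234.4,.072),W(CQ,(0,0,.072)))
print(at('top',437.3,269.7,.079))
go((.4636,-.163,.17),tool(-.021))
```

```text
hole [0.56561057 0.10272432 0.07158872] [0.56431135 0.10313579 0.072     ] [0.565  0.1017 0.072 ]
[ 0.46221311 -0.16031505  0.079     ]
rot [-0.003  0.    -0.001] d [-0.2266 -0.0722  0.0258]
```

To row units: -0.2262 m is -0.4524, -0.18 m is -0.36.

```bash
python3 jog.py '[{"tx":-0.12,"ty":-0.038,"finger_gap":0.06},{"tx":-0.24,"ty":-0.076,"finger_gap":0.06},{"tx":-0.36,"ty":-0.114,"finger_gap":0.06},{"tx":-0.4524,"ty":-0.1444,"tz":0.0516,"finger_gap":0.06},{"tx":-0.4524,"ty":-0.1444,"tz":0.0516,"finger_gap":0.06},{"tx":-0.4524,"ty":-0.1444,"tz":0.0516,"finger_gap":0.06},{"tx":-0.4524,"ty":-0.1444,"tz":0.0516,"finger_gap":0.06}]'
python3 - <<'E'
from h import *
go((.4634,-.1625,.054),tool(-.021))
E
```

```text
clock: 56.28
eef_pos: [0.4655, -0.1612, 0.136]
tool_rot: [0.714, 0.7, 0.0, -0.0]
ft_force: [0.3, -0.5, -0.4]
grip_width: 0.0602
grasp_force: 0.0
rot [ 0.    -0.001  0.001] d [-0.0014 -0.0021  0.1175]
```

To row units: 0.1175 m is 0.235, 0.1 m is 0.2.

```bash
python3 jog.py '[{"tx":-0.0024,"ty":-0.003,"tz":0.1,"finger_gap":0.06},{"tx":-0.0024,"ty":-0.003,"tz":0.2,"finger_gap":0.06},{"tx":-0.0024,"ty":-0.003,"tz":0.235,"finger_gap":0.06},{"tx":-0.0024,"ty":-0.003,"tz":0.235,"finger_gap":0.06},{"tx":-0.0024,"ty":-0.003,"tz":0.235,"finger_gap":0.06}]'
python3 jog.py '[{"finger_gap":0.01},{"finger_gap":0.01},{"finger_gap":0.01},{"finger_gap":0.01},{"finger_gap":0.01}]'
python3 jog.py '[{"tz":-0.04,"finger_gap":0.01},{"tz":-0.1,"finger_gap":0.01},{"tz":-0.2,"finger_gap":0.01},{"tz":-0.3,"finger_gap":0.01},{"tz":-0.3,"finger_gap":0.01},{"tz":-0.3,"finger_gap":0.01}]'
python3 - <<'E'
from h import *
go((.565,.1022,.18),tool(-.021))
E
```

```text
clock: 56.9
eef_pos: [0.4649, -0.1632, 0.0198]
tool_rot: [0.714, 0.7, 0.001, 0.001]
ft_force: [0.3, 0.4, 1.0]
grip_width: 0.0601
grasp_force: 0.0
clock: 57.52
eef_pos: [0.4644, -0.1638, 0.0198]
tool_rot: [0.715, 0.699, 0.001, 0.001]
ft_force: [-0.1, 0.1, 5.4]
grip_width: 0.0201
grasp_force: 58.5
clock: 58.28
eef_pos: [0.4628, -0.1635, 0.1681]
tool_rot: [0.715, 0.699, 0.0, -0.0]
ft_force: [-0.5, -0.8, -0.5]
grip_width: 0.0197
grasp_force: 59.4
rot [-0.    -0.001 -0.001] d [0.2679 0.0962 0.0236]
```

To row units: 0.2679 m is 0.5358, 0.25 m is 0.5.

```bash
python3 jog.py '[{"tx":0.11,"ty":0.04,"finger_gap":0.01},{"tx":0.22,"ty":0.08,"finger_gap":0.01},{"tx":0.33,"ty":0.12,"finger_gap":0.01},{"tx":0.44,"ty":0.16,"finger_gap":0.01},{"tx":0.5,"ty":0.18,"tz":0.02,"finger_gap":0.01},{"tx":0.5358,"ty":0.1924,"tz":0.0472,"finger_gap":0.01},{"tx":0.5358,"ty":0.1924,"tz":0.0472,"finger_gap":0.01},{"tx":0.5358,"ty":0.1924,"tz":0.0472,"finger_gap":0.01},{"tx":0.5358,"ty":0.1924,"tz":0.0472,"finger_gap":0.01}]'
python3 - <<'E'
from h import *
go((.565,.1017,.12),tool(-.021))
o=status.get_obs();b=optics.camera('side');cv2.imwrite('pics/s13.png',b[:,:,::-1])
R=Rn.from_quat(o['tool_rot']).as_matrix();P=o['eef_pos']-OFF*R[:,2]
tip=proj('side',P+R@[0,0,.0403])[0];fl=proj('side',P+R@[0,0,.0403-.032])[0];print("tip",tip,"flange",fl)
c,r=tip.astype(int); g=b[r-22:r+8,c-14:c+15].astype(int).sum(2)//3
for i,row in enumerate(g): print(r-22+i,''.join('%x'%(v//16) for v in row)); 
print(c-14)
E
```

```text
clock: 59.4
eef_pos: [0.5655, 0.1007, 0.1457]
tool_rot: [0.716, 0.699, 0.0, 0.0]
ft_force: [-0.5, -0.2, -0.6]
grip_width: 0.0198
grasp_force: 59.4
rot [ 0.001 -0.    -0.003] d [ 0.0009 -0.0006  0.0612]
tip [338.597774   219.70899454] flange [338.74945069 209.17458207]
197 ccbbb8422368889998632454479ab
198 ccccb842235766777753345459cdd
199 ccccb84223565566665434557beed
200 bbbba73223565556654335557bdcb
201 bbbba742235654555443355469ba9
202 ddddc953235654444432355457888
203 eeeeeb74235654343332356556777
204 cccccb84235654333332356666788
205 aaaaa9753356543333333567789bb
206 888888764456543333566789abcdd
207 77777777656654333589aabcddddd
208 777777888887654447abcbcdddcba
209 aaaaaaaaaaaa977779bccbbbba988
210 ddddddddcbbbbbaabbccb99998888
211 ddddddddcbaabbbbbbba988888788
212 bbbbbbbaa98899aa9998888888778
213 88888888877767777778899999877
214 77777777666665666789aaaaa9987
215 777787776777666668abbbbbba987
216 8999a9888999766669bcccccbba98
217 abbbbbaabbbb976669bccccbbba98
218 ccccccbccccca8667accccccbbba9
219 ccccccccccccb9778bcccccccbbb9
220 cccccccccccccba9acccccccccbba
221 ccccccccccccccbbccccccccccbbb
222 cccccccccccccccccccccccccccbb
223 cccccccccccccccccccccccccccbb
224 ccccccccccccccccccccccccccccb
225 ccccccccccccccccccccccccccccc
226 ccccccccccccccccccccccccccccc
324
```

The pin's shank is seen at column 338.7 with the tip at row ~220, as predicted. Lower in steps.

To row units: 0.058 m is 0.116, 0.03 m is 0.06, -0.003 rad is -0.001.

```bash
python3 jog.py '[{"wz":-0.001,"tx":0.0018,"ty":-0.0006,"tz":0.06,"finger_gap":0.01},{"wz":-0.001,"tx":0.0018,"ty":-0.0006,"tz":0.116,"finger_gap":0.01},{"wz":-0.001,"tx":0.0018,"ty":-0.0006,"tz":0.116,"finger_gap":0.01},{"wz":-0.001,"tx":0.0018,"ty":-0.0006,"tz":0.116,"finger_gap":0.01},{"wz":-0.001,"tx":0.0018,"ty":-0.0006,"tz":0.116,"finger_gap":0.01}]'
python3 jog.py '[{"tz":0.012,"finger_gap":0.01},{"tz":0.024,"finger_gap":0.01},{"tz":0.036,"finger_gap":0.01},{"tz":0.036,"finger_gap":0.01}]'
python3 - <<'E'
from h import *
go((.565,.102,.0828),tool(-.021))
E
```

```text
clock: 60.08
eef_pos: [0.5666, 0.1031, 0.0889]
tool_rot: [0.714, 0.7, 0.002, 0.001]
ft_force: [-0.0, 0.6, -0.1]
grip_width: 0.0198
grasp_force: 59.3
clock: 60.58
eef_pos: [0.5645, 0.103, 0.0681]
tool_rot: [0.714, 0.7, -0.001, -0.001]
ft_force: [0.4, -1.1, -1.1]
grip_width: 0.0199
grasp_force: 59.3
rot [-0.002  0.     0.002] d [-0.001   0.0006  0.0208]
```

```bash
python3 jog.py '[{"tx":-0.001,"ty":0.0006,"tz":0.012,"finger_gap":0.01},{"tx":-0.001,"ty":0.0006,"tz":0.024,"finger_gap":0.01},{"tx":-0.001,"ty":0.0006,"tz":0.034,"finger_gap":0.01},{"tx":-0.001,"ty":0.0006,"tz":0.039,"finger_gap":0.01},{"tx":-0.001,"ty":0.0006,"tz":0.039,"finger_gap":0.01}]'
python3 jog.py '[{"tz":0.002,"finger_gap":0.01},{"tz":0.004,"finger_gap":0.01},{"tz":0.004,"finger_gap":0.01}]'
```

```text
clock: 61.2
eef_pos: [0.5653, 0.1025, 0.0494]
tool_rot: [0.714, 0.7, -0.0, -0.0]
ft_force: [-0.0, 1.2, -0.9]
grip_width: 0.0203
grasp_force: 59.3
clock: 61.58
eef_pos: [0.5655, 0.1026, 0.0477]
tool_rot: [0.714, 0.7, 0.0, -0.0]
ft_force: [0.3, -0.5, -0.2]
grip_width: 0.0199
grasp_force: 59.3
```

To row units: 0.002 m is 0.004, 0.0015 m is 0.003.

```bash
python3 jog.py '[{"tz":0.003,"finger_gap":0.01},{"tz":0.004,"finger_gap":0.01},{"tz":0.004,"finger_gap":0.01}]'; python3 jog.py '[{"tz":0.002,"finger_gap":0.01},{"tz":0.002,"finger_gap":0.01}]'|egrep 'eef|ft_f'
```

```text
clock: 61.95
eef_pos: [0.5658, 0.1026, 0.0467]
tool_rot: [0.714, 0.7, 0.001, 0.0]
ft_force: [-2.4, 0.6, 5.3]
grip_width: 0.0198
grasp_force: 60.1
eef_pos: [0.5659, 0.1027, 0.0466]
ft_force: [-3.1, -1.0, 10.1]
```

Flange seated (reading 0.0466 against 0.0468 predicted for home). Release and withdraw.

To row units: -0.18 m is -0.36, -0.15 m is -0.3.

```bash
python3 jog.py '[{"tz":-0.004,"finger_gap":0.01},{"tz":-0.004,"finger_gap":0.05},{"tz":-0.004,"finger_gap":0.05},{"tz":-0.004,"finger_gap":0.05},{"tz":-0.1,"finger_gap":0.05},{"tz":-0.2,"finger_gap":0.05},{"tz":-0.3,"finger_gap":0.05},{"tx":-0.12,"tz":-0.3,"finger_gap":0.05},{"tx":-0.24,"tz":-0.3,"finger_gap":0.05},{"tx":-0.36,"tz":-0.3,"finger_gap":0.05}]'
python3 jog.py '[{"tx":-0.1,"finger_gap":0.05},{"tx":-0.1,"finger_gap":0.05},{"tx":-0.1,"finger_gap":0.05}]' | egrep 'eef|ft_f'
python3 - <<'E'
from h import *
a=optics.camera('top');b=optics.camera('side');cv2.imwrite('pics/t14.png',a[:,:,::-1]);cv2.imwrite('pics/s14.png',b[:,:,::-1])
print("pin top wanted",proj('top',W(CQ,(0,0,.106)))[0],proj('side',W(CQ,(0,0,.106)))[0])
for im,(c,r),n in((a,proj('top',W(CQ,(0,0,.106)))[0].astype(int),'top'),(b,proj('side',W(CQ,(0,0,.09)))[0].astype(int),'side')):
    g=im[r-11:r+12,c-13:c+14].astype(int).sum(2)//3; print(n,c-13,r-11)
    for row in g: print(''.join('%x'%(v//16) for v in row))
E
```

```text
clock: 63.45
eef_pos: [0.562, -0.0788, 0.1947]
tool_rot: [0.713, 0.701, 0.0, 0.0]
ft_force: [1.2, 0.5, 0.6]
grip_width: 0.0502
grasp_force: 0.0
eef_pos: [0.5609, -0.1273, 0.1943]
ft_force: [0.3, 1.0, -0.1]
pin top wanted [341.21356856 232.89265491] [338.09128306 230.68921599]
top 328 221
ddddddddddddddddddddddddddd
ddddddddddddddddddddddddddd
ddddddddddddddddddddddddddd
ddddddddddddddddddddddddddd
ddddddddddddddddddddddddddd
ddddddddddddddddddddddddddd
ddddddddddddddddddddddddddd
dddddddddddcddddddddddddddd
dddddddddca99abcddddddddddd
dddeddddc976667acdddddddddd
dddddddca7545457abddddddddd
dddddddb855554558bddddddddd
dddddddb855545547addddddddd
dddddedb745555448addddddddd
dddddeda744555448addddddddd
dddddddb964444469bddedddddd
ddddddcaa8644469acddddddddd
dddedddcba99999abdedddddddd
ddddddddcbbaaaabddddddddddd
dddddddddddbbbcdddddddddddd
ddddddddddddddddddddddddddd
ddddddddddddddddddddddddddd
ddddddddddddddddddddddddddd
side 325 224
cccccccccccccccccccccccccba
ccccccccccccccccccccccccccb
ccccccccccccccccccccccccccc
ccccccccccccccccccccccccccc
ccccccccccccbbbcccccccccccc
ccccccccccbaa99abcccccccccc
cccccccccba87778abccccccccc
ccccccccca8666668accccccccc
ccccccccca75566568bcccccccc
ccccccccc964555458bcccccccc
ccccccccc953444447bcccccccc
ccccccccc953344347bcccccccc
ccccccccc953333348bcccccccc
ccccccccca64333359bcccccccc
cccccccdcb8533347accccccccc
cccccccddc9643458bccccccccc
ccccccccccb87668acccccccccc
ccccccccbccbaaabbcbbccccccc
cccccccbbbbbbbbbbbbbccccccc
ccccccccbbaabbabbbbbccccccc
cccccccccbbbbaabbbccccccccc
cccccccccccbbbbbccccccccccc
ccccccccccccccccccccccccccc
```

```bash
python3 -c "
from workcell import bot, optics, status
print(bot.job_done())"
```

```text
the job is handed in; nothing more can be done
None
```

I packed all three pads grip side up and the dressing stick in its slot, closed the four flaps in order, pushed the lock pin home, and handed the job in at about 64 s; the hand-in returned no verdict.

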